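# Roll the gearbox shaft seat-up and present its locking ball in the dish

### The arm

A 6-joint arm with a two-finger parallel gripper is mounted at the origin on the work surface. World frame = base frame: x ahead of the robot, y to its left, z up, the work surface at z = 0. Lengths are in m, angles in degrees, forces in N, time in s.
With the tool pointing down it reaches from about 0.3 to 0.825 m from the base axis. Payload 5.4 kg.
Tool frame: the origin (TCP) lies at the very end of the fingers, on their centre line; the grasp point (between the pads) lies robot.tcp_to_grasp behind it (robot.tcp_to_grasp is the distance from the TCP to the grasp point, in m); z points along the fingers, y is the direction in which the jaws open and shut (so a half turn about z gives the same grasp; the last joint's range is limited). The gripper opens to 92 mm and grips with 3 to 60 N. Pads are 20 mm wide; open, the fingers measure 128 mm over their backs; the gripper's body (75 mm by 189 mm) begins 69 mm behind the grasp point.
Start: joints at [-75.178, 9.076, 91.501, -0, 79.423, -12.038], TCP at [0.26, -0.513, 0.188] pointing down, gripper open.
Joint ranges: [-166.64, 166.64], [-54.1, 131.32], [10.49, 154.53], [-73.88, 253.88], [9.74, 151.15], [-171.62, 171.62]. Speed limits (degrees/s): [147.25, 147.25, 180, 180, 180, 180].

### API

Orientations are given as a 3x3 rotation matrix whose columns are the frame's x, y, z axes.
In Python, from plant import robot gives the robot as it stands.
- The arm moves only by the shell command python3 -m creep 'ROWS'. ROWS is a JSON object of lists of equal length, an entry for each row: "hand": the opening, from 0 (shut) to 1 (fully open); "travel": the shift along the tool's x, y, z in mm, a list of three; "spin": the turn about the tool's z in degrees. A call has 1 to 8 rows; each row shifts and turns the pose as measured when the row begins, along the tool's axes as they then stand; what a row does not reach is not made up. A row lasts 1/12 s, in which the tool goes at most 41.7 mm and 7.16 degrees, less where a joint would pass 70% of its speed; a pose out of reach is approached as far as the arm can. A call is refused whole if a number of a shift passes 41.7 or a number of a turn 7.16, either way. A call with a gripper value outside its range is refused whole. The fingers move at their own pace and stop on an object; the grip force is fixed at half the most. Time passes only in rows, so rows that do not move let the fingers close. It gives the time, the measured TCP pose, the force and the opening at its end, in the units of the state.
- robot.observe(): the state, without advancing time (a new reading comes with each control period).
- robot.snapshot(name): name is "scene" or "top"; returns the picture (420x560x3 uint8, red, green, blue); there is no depth.
- robot.get_calibration(name): a dict with "K" (3x3 intrinsics, pixels), "rvec" (rotation vector, rad) and "tvec" (3), from world to camera coordinates, as OpenCV has them. Camera axes: x right, y down, z forward; pixel columns grow to the right and rows downward; lengths in m; the calibration is good to about 2 mm. A picture is of the moment at which its call begins. get_calibration takes no time and is no camera call.
- robot.sign_off(): hands the job in, once; it reports no verdict.
Trained networks look in the newest picture that a camera, given by its name, has taken for a name from the list of things; names that differ only in an ending like _2 or _b are one class to them, and where a whole thing is asked for, a point or a joint stands for the part that bears it (a point fixed in the world has none). Each returns a list of dicts, best first, with "score" (0 to 1); they miss things now and then, are a little off and sometimes report something else, mostly with a low value. They report only what shows in the picture. A call takes as long as a camera call. They do not tell look-alikes from the thing itself.
- robot.boxes_of(camera, query): "bbox" ([centre column, centre row, width, height] in pixels, round what is visible of it).
- robot.outline_of(camera, query): "region" (420x560 bool, what is visible of it) and "bbox" ([centre column, centre row, width, height] in pixels, round what is visible of it).
- robot.landmark_of(camera, query): "uv" ([column, row] in pixels: a listed point, or the origin of a listed thing).
The state is a dict: "time_s": time; "joint_pos": joint angles; "joint_velocities": joint speeds; "joint_efforts": joint torques, N m; "ee_pos": TCP position; "orientation": TCP orientation; "contact_force": force on the tool from outside, world axes, zero at the start; "torque": the same for the moment, N m; "width": finger opening in m.
Only numpy, scipy, OpenCV 4.12 (cv2) and the standard library are available. Lean on these libraries where they do the work, as an engineer would, in place of code of your own. Each camera call takes 0.05 s, during which the arm holds its last target.

### The job

Get the shaft and its locking ball ready for fitting: first roll the hollow steel shaft along the bench, without lifting it, until the ball seat in its side faces straight up, and let go of it. Then take the ball dish by its handle, lift it straight up clear of the bench, and in the air turn it level through a quarter turn so that its pouring lip reaches square across the shaft, the end of the lip over the seat and about 3 cm above it. Keep the loose ball in the middle of the dish all the way without touching it, leave the other parts alone, and finish while still holding the dish there, steady and level, touching nothing else.

Things in the scene. Friction and masses are not known exactly. Their poses are not given: they have to be found in the camera images.
- shaft_mid (a point): hollow steel shaft lying loose on the bench, 210 mm long, 0.85 kg. Point: middle of its axis, 26 mm above the bench. Its x runs along the shaft, roughly along world x. It rolls, without coasting, on two plain shoulders of radius 26 mm at x = -75 to -22 and +22 to +60 mm; the neck between them (radius 18.5 mm) carries the seat; splined ends beyond, radius 20 mm
- seat (a point): centre of the mouth of the shaft's ball seat: a round cup 14 mm wide, 6 mm deep, in a flat 24 mm square pad on the neck at the shaft's middle, 22 mm from the axis, turning with the shaft. z points outwards from the seat (wanted: straight up, 48 mm above the bench). At the start it leans 0.6 to 1.35 rad from upright towards the dish (robot's right), so the shaft must roll to the robot's left
- dish_middle (a point): round dished steel plate, 127 mm across, standing on its foot, 0.2 kg. Point: middle of its inner floor, 4 mm above its underside. Inside, a flat 16 mm wide and round it a cone rising 13.5 degrees to 17 mm above the underside, then a 5 mm rim, open at the lip. Its x axis points to the pouring lip, -x to the handle; z is the dish's upward axis. At the start the lip points roughly along world x
- dish_grip (a point): grip point of the dish's black handle, 92 mm from the dish's axis opposite to the lip, 24 mm above the underside. The handle is a straight bar along the dish's x, 14 mm wide and 16 mm high, spanning 70 to 138 mm from the dish's axis. Axes as the dish
- dish_lip (a point): outer end of the dish's pouring lip, 82 mm from the dish's axis, 17 mm above the underside; the lip is a trough narrowing from 28 to 20 mm, its cheeks 5 mm high. Axes as the dish
- ball_center (a point): loose steel ball, 16 mm across, 17 g, lying in the middle of the dish (its centre 12 mm above the dish's underside); it rolls easily. This point is its centre
- bearing: ball bearing lying flat, 54 mm across, 16 mm high, between dish and shaft; leave alone. Origin at the centre of its underside
- gear: helical gear with a hub, 69 mm across, 32 mm high; leave alone. Origin at the centre of its underside
- clutch_plate: thin clutch friction plate, ring 128 mm across, 5 mm high; leave alone. Origin at the centre of its underside
- hub: flanged aluminium hub, 72 mm across, 36 mm high; leave alone. Origin at the centre of its underside
- wrench: spanner, 170 mm long, lying flat; leave alone. Origin near its middle
- screwdriver: screwdriver, 200 mm long, lying flat; leave alone. Origin near its middle
Things that resemble listed ones, but are neither listed nor needed, are in the scene too. Of the things shaped like the part that bears shaft_mid, the bare steel one is meant.

How it is judged (in metres and radians):
On the way, in this order (a step that is already met when the one before it is completed fails the run):
1. the shaft has been rolled until its seat faces up (within 10 degrees) and lies still, let go (angle between seat's own z axis and vertical below 0.175 rad and height (world z) of shaft_mid below 0.03 m and contact force between each of the arm, the fingers and shaft below 0.2 N and angular speed of shaft below 0.15 rad/s), for 0.3 s.
2. the dish is lifted at least 2 cm off the bench, level, ball in the middle, not yet turned (lip within 45 degrees of the shaft's direction) (height (world z) of dish_middle above 0.024 m and angle between the x axis of dish_middle and the x axis of shaft_mid, either way round below 0.8 rad and angle between dish_middle's own z axis and vertical below 0.15 rad and horizontal distance between ball_center and dish_middle below 0.02 m), for 0.1 s.
At the end, for the whole second after the job is handed in: seat up within 11 degrees; dish held by the fingers alone, still, level within 7 and square to the shaft within 12 degrees, the end of its lip within 20 mm (horizontally) of the seat centre and 12 to 57 mm above it; ball within 15 mm of the dish middle (angle between seat's own z axis and vertical below 0.19 rad and height (world z) of shaft_mid below 0.03 m and horizontal distance between dish_lip and seat below 0.02 m and height (world z) of dish_lip between 0.06 and 0.105 m and angle between the y axis of dish_middle and the x axis of shaft_mid, either way round below 0.21 rad and angle between dish_middle's own z axis and vertical below 0.12 rad and horizontal distance between ball_center and dish_middle below 0.015 m and distance between ball_center and dish_middle below 0.018 m and linear speed of dish below 0.03 m/s and contact force between the fingers and dish above 1 N and contact force between each of dish, the fingers and shaft below 0.2 N); the arm keeps its last pose, push and grip.
It fails at once if the ball runs more than 25 mm from the dish's middle (distance between ball_center and dish_middle above 0.026 m).
It fails at once if the ball is touched by the robot (contact force between any of the fingers, the arm and ball above 0.1 N).
It fails at once if the dish is tipped by more than 14 degrees (angle between dish_middle's own z axis and vertical above 0.25 rad).
It fails at once if the shaft is lifted off the bench (height (world z) of shaft_mid above 0.036 m).
It fails at once if another part on the bench is shifted by more than 15 mm (distance of any of bearing, gear, clutch_plate, hub, wrench, screwdriver from where it was at the start of the episode above 0.015 m).
It also fails if it takes over 64 s, if anything falls off the work surface, if the arm or the gripper's body presses on something with over 40 N, if the wrist force passes 120 N, or if a joint passes its speed limit or range.

## Working session

There is one attempt and no reset: what is moved stays moved. The work goes in short steps, Python scripts to look and compute and a shell command to move; the robot and the scene stay as the last step left them, time stands still between calls to the robot, and variables do not carry over. Pictures are saved under pics/ and viewed, and the job is handed in when it is done.

```bash
ls; mkdir -p pics; python3 - <<'E'
from plant import robot
import cv2
print(robot.tcp_to_grasp)
for n in("scene","top"):
    im=robot.snapshot(n); cv2.imwrite(f"pics/{n}0.png",cv2.cvtColor(im,cv2.COLOR_RGB2BGR))
    print(n,robot.get_calibration(n))
s=robot.observe(); print(s)
E
```

```text
pics
0.0187
scene {'K': array([[453.92167604,   0.        , 279.04167171],
       [  0.        , 453.92167604, 210.80877536],
       [  0.        ,   0.        ,   1.        ]]), 'rvec': array([ 2.00238471,  1.01602628, -0.5419829 ]), 'tvec': array([-0.34776216, -0.13155299,  1.51195372])}
top {'K': array([[409.5937386 ,   0.        , 283.50383281],
       [  0.        , 409.5937386 , 210.75499607],
       [  0.        ,   0.        ,   1.        ]]), 'rvec': array([ 2.16872706, -2.2050767 ,  0.0956336 ]), 'tvec': array([0.07212533, 0.47939409, 1.0784485 ])}
{'time_s': 0.1, 'joint_pos': array([-7.51765857e+01,  9.10882367e+00,  9.15647705e+01, -2.13312665e-04,
        7.94218877e+01, -1.20372879e+01]), 'joint_velocities': array([ 0.09556509, -0.05219356, -0.11314413, -0.09889843,  0.01928777,
        0.01148962]), 'joint_efforts': array([-2.53674705e-05, -3.86501813e+01, -3.22960567e+01,  7.02708308e-02,
        3.40125407e-02, -5.46558135e-05]), 'ee_pos': array([ 0.25962539, -0.51237347,  0.18672116]), 'orientation': array([[ 8.92107398e-01,  4.51823202e-01, -4.29889793e-04],
       [ 4.51823276e-01, -8.92106011e-01,  1.61007471e-03],
       [ 3.43961843e-04, -1.63059377e-03, -9.99998611e-01]]), 'contact_force': array([-0.57985659,  0.04111275,  0.12455733]), 'torque': array([ 0.00733269, -0.04569058,  0.04117555]), 'width': 0.09156843619482119}
```

View pics/scene0.png

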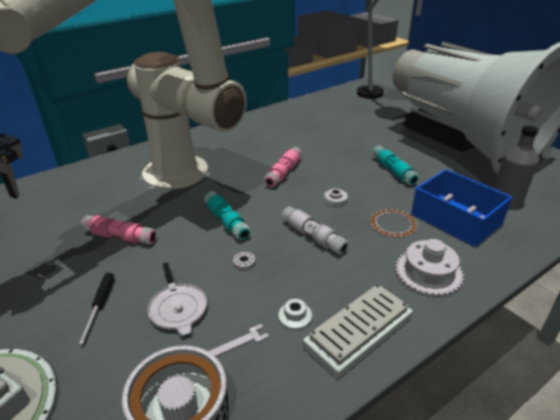

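View pics/top0.png

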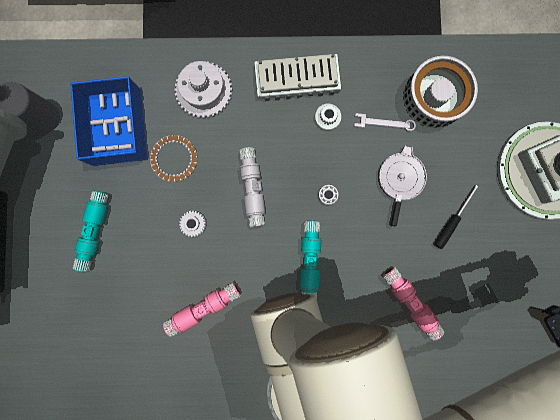

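Shaft candidates in the top view are bare steel (250,188), teal (92,232), teal (310,257), pink (202,308) and pink (412,305). I choose the bare steel one. There is only one dish, at (403,175).

```bash
cat > h.py <<'E'
from plant import robot
import numpy as np, cv2
C={n:robot.get_calibration(n) for n in("scene","top")}
def P(n):
    c=C[n]; R=cv2.Rodrigues(np.array(c["rvec"]))[0]; return c["K"]@np.c_[R,np.array(c["tvec"])]
def tri(us,ut):
    X=cv2.triangulatePoints(P("scene"),P("top"),np.float64(us).reshape(2,1),np.float64(ut).reshape(2,1)); return (X[:3]/X[3]).ravel()
def onplane(n,uv,z):
    M=P(n); H=np.c_[M[:,0],M[:,1],M[:,2]*z+M[:,3]]
    p=np.linalg.solve(H,[uv[0],uv[1],1]); return p[:2]/p[2]
def proj(n,X):
    p=P(n)@np.r_[X,1]; return p[:2]/p[2]
def crop(n,im,c,r,s,name):
    x0,y0=int(c[0]-r),int(c[1]-r); x0=max(x0,0);y0=max(y0,0)
    k=im[y0:int(c[1]+r),x0:int(c[0]+r)]
    cv2.imwrite("pics/"+name,cv2.cvtColor(cv2.resize(k,None,fx=s,fy=s,interpolation=cv2.INTER_CUBIC),cv2.COLOR_RGB2BGR))
E
python3 - <<'E'
from h import *
T=robot.snapshot("top");S=robot.snapshot("scene")
crop("top",T,(250,188),48,6,"c_top1.png"); crop("scene",S,(315,228),48,6,"c_sc1.png")
for q,z in dict(shaft_mid=.026,seat=.04,dish_middle=.004,dish_grip=.024,dish_lip=.017,ball_center=.012,bearing=0,gear=0,hub=0,wrench=0,screwdriver=0).items():
    r={}
    for n in("top","scene"):
        for d in robot.landmark_of(n,q)[:5]:
            print(q,n,np.round(d["uv"],1),round(d["score"],2),np.round(onplane(n,d["uv"],z),4))
E
```

```text
shaft_mid top [308.9 264.3] 0.71 [ 3.374e-01 -2.000e-04]
shaft_mid top [204.4 307.9] 0.71 [0.2294 0.2746]
shaft_mid top [ 90.5 232. ] 0.65 [0.432  0.5738]
shaft_mid top [413.  305.7] 0.64 [ 0.225  -0.2707]
shaft_mid top [247.8 187.1] 0.62 [0.5448 0.1584]
shaft_mid scene [282.2 163.9] 0.86 [0.214  0.2877]
shaft_mid scene [226.1 212.8] 0.71 [0.3412 0.0009]
shaft_mid scene [313.5 226.5] 0.63 [0.5365 0.1564]
shaft_mid scene [395.6 163.3] 0.6 [0.435  0.5845]
shaft_mid scene [119.4 230.5] 0.57 [ 0.2396 -0.2685]
seat top [413.2 302.7] 0.75 [ 0.2349 -0.267 ]
seat top [ 86.2 225.7] 0.61 [0.4482 0.5789]
seat top [309.7 258.2] 0.55 [ 0.3539 -0.0017]
seat top [256.7 183.2] 0.49 [0.5528 0.1338]
seat top [198.8 308.7] 0.49 [0.2298 0.2864]
seat scene [395.8 155.9] 0.64 [0.4176 0.6018]
seat scene [309.2 225.6] 0.62 [0.5406 0.1379]
seat scene [227.2 212.2] 0.58 [ 0.3582 -0.0042]
seat scene [285.3 157.8] 0.47 [0.2076 0.3052]
seat scene [114.  223.8] 0.45 [ 0.2217 -0.2738]
dish_middle top [401.6 174.8] 0.91 [ 0.5751 -0.261 ]
dish_middle scene [180.5 308.8] 0.64 [ 0.5702 -0.2525]
dish_middle scene [293.
[... 282 characters left out ...]
784]
ball_center top [404.1 175.4] 0.49 [ 0.5721 -0.2653]
ball_center scene [178.9 306.7] 0.5 [ 0.5697 -0.2549]
bearing top [327.5 195.9] 0.85 [ 0.5207 -0.0569]
bearing scene [241.5 261.8] 0.6 [ 0.515  -0.0585]
gear top [193.7 221.2] 0.62 [0.4575 0.3078]
gear scene [332.9 201.8] 0.89 [0.4519 0.301 ]
hub top [327.7 117.1] 0.95 [ 0.7405 -0.0631]
hub scene [294.1 320. ] 0.85 [ 0.7436 -0.0663]
wrench top [386.  121.5] 0.8 [ 0.7257 -0.2247]
wrench scene [226.6 348. ] 0.89 [ 0.7201 -0.2219]
screwdriver top [454.7 213.9] 0.77 [ 0.4657 -0.4034]
screwdriver top [174.9 157.5] 0.7 [0.6332 0.3593]
screwdriver top [386.7 123.2] 0.51 [ 0.7209 -0.2265]
screwdriver scene [ 97.3 310.6] 0.56 [ 0.4599 -0.4041]
```

View pics/c_top1.png

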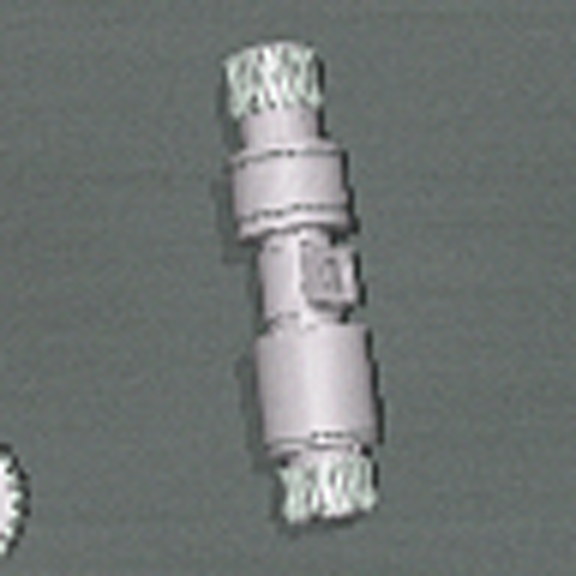

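View pics/c_sc1.png

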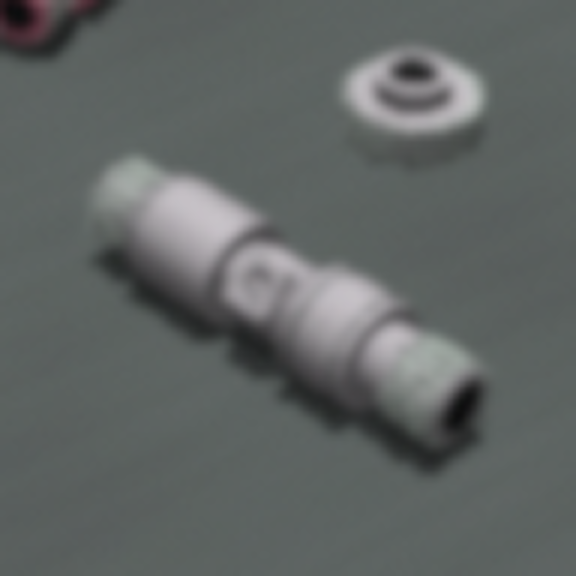

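```bash
cat > fit.py <<'E'
from h import *
from scipy.optimize import minimize
SUP=4
def hullmask(n,pts,m):
    pr=P(n)@np.c_[pts,np.ones(len(pts))].T; uv=(pr[:2]/pr[2]).T
    h=cv2.convexHull(((uv+0.5)*SUP).astype(np.float32)).astype(np.int32); cv2.fillPoly(m,[h],255)
a=np.linspace(0,2*np.pi,40)
def cylx(x0,x1,r): return np.array([[x,r*np.cos(t),r*np.sin(t)] for x in(x0,x1) for t in a])
def cylz(c,r,z0,z1): return np.array([[c+r*np.cos(t),r*np.sin(t),z] for z in(z0,z1) for t in a])
def box(x0,x1,w0,w1,z0,z1): return np.array([[x,s*w/2,z] for x,w in((x0,w0),(x1,w1)) for s in(-1,1) for z in(z0,z1)])
SH=[cylx(-.105,-.075,.02),cylx(-.075,-.022,.026),cylx(-.022,.022,.0185),cylx(.022,.06,.026),cylx(.06,.105,.02)]
DI=[np.r_[cylz(0,.0635,.015,.022),cylz(0,.02,0,.004)],box(.06,.082,.028,.02,.012,.022),box(-.138,-.07,.014,.014,.016,.032),box(-.07,-.06,.014,.014,.012,.024)]
def place(parts,p,z0):
    c,s=np.cos(p[2]),np.sin(p[2]); R=np.array([[c,-s,0],[s,c,0],[0,0,1]])
    return [q@R.T+[p[0],p[1],z0] for q in parts]
def render(n,parts):
    m=np.zeros((420*SUP,560*SUP),np.uint8)
    for q in parts: hullmask(n,q,m)
    return cv2.resize(m,(560,420),interpolation=cv2.INTER_AREA)/255.
def region(n,q,uv):
    best=None
    for d in robot.outline_of(n,q):
        if np.hypot(*(np.array(d["bbox"][:2])-uv))<15: return d["region"].astype(float)
def fit(parts,p0,z0,regs):
    def cost(p):
        t=0
        for n,r in regs.items():
            m=render(n,place(parts,p*[.01,.01,.1],z0)); t+=1-np.minimum(m,r).sum()/np.maximum(m,r).sum()
        return t
    p0=np.array(p0)/[.01,.01,.1]
    sx=np.vstack([p0]+[p0+e for e in np.eye(3)*.8])
    o=minimize(cost,p0,method="Nelder-Mead",options=dict(initial_simplex=sx,xatol=.005,fatol=1e-4,maxiter=150)); return o.x*[.01,.01,.1],o.fun
E
python3 - <<'E'
from fit import *
robot.snapshot("top");robot.snapshot("scene")
for name,q,parts,p0,z0,c in(("shaft","shaft_mid",SH,[.54,.157,.12],.026,dict(top=(250,188),scene=(314,228))),("dish","dish_middle",DI,[.573,-.258,-.2],0,dict(top=(403,180),scene=(177,298)))):
    R={n:region(n,q,np.array(c[n])) for n in c}; print({n:None if r is None else r.sum() for n,r in R.items()})
    R={n:r for n,r in R.items() if r is not None}
    for sub in [R]+[{k:v} for k,v in R.items()]:
        p,f=fit(parts,p0,z0,sub); print(name,list(sub),np.round(p,4),np.degrees(p[2]).round(2),round(f,3))
E
```

```text
{'top': np.float64(1261.0), 'scene': np.float64(1193.0)}
shaft ['top', 'scene'] [0.5452 0.148  0.1117] 6.4 0.214
shaft ['top'] [0.545  0.147  0.1265] 7.25 0.101
shaft ['scene'] [0.5423 0.1504 0.0981] 5.62 0.082
{'top': np.float64(1870.0), 'scene': np.float64(2350.0)}
dish ['top', 'scene'] [ 0.5697 -0.2576 -0.2437] -13.96 0.133
dish ['top'] [ 0.5701 -0.2585 -0.2336] -13.38 0.08
dish ['scene'] [ 0.5695 -0.2569 -0.2411] -13.81 0.045
```

```bash
python3 - <<'E'
from fit import *
for ut in((255.2,185.4),(256.7,183.2),(257,186)):
    X=tri((310.2,226.2),ut); print(X, np.round(proj("top",X)-ut,1))
p=[.545,.1475,.118]
u=np.array([np.cos(p[2]),np.sin(p[2]),0]);l=np.array([np.sin(p[2]),-np.cos(p[2]),0]);
for L in(.6,.8,1,1.2,1.35):
    X=np.array([p[0],p[1],.026])+.022*(np.sin(L)*l+np.array([0,0,np.cos(L)])); print(L,proj("top",X).round(1),proj("scene",X).round(1))
E
```

```text
[0.54640373 0.13718455 0.04201371] [0.2 0.1]
[0.55144971 0.1329217  0.04707241] [0.2 0.1]
[0.54616908 0.13460745 0.04271861] [-0.6 -0.4]
0.6 [256.1 185.4] [309.8 225.8]
0.8 [257.4 185.4] [308.9 227.2]
1 [258.5 185.4] [308.1 228.7]
1.2 [259.4 185.5] [307.6 230.2]
1.35 [259.8 185.6] [307.3 231.3]
```

```bash
cat > d.py <<'E'
import sys
from h import *
def delta(target,yaw_y=None):
    s=robot.observe(); R=np.array(s["orientation"]); d=R.T@(np.array(target)-s["ee_pos"])*1000
    print("t",round(s["time_s"],2),"pos",np.round(s["ee_pos"],4),"tool shift mm",d.round(1),"z",R[:,2].round(4))
    y=np.degrees(np.arctan2(R[1,1],R[0,1])); print("tool y yaw",y.round(2),"w",round(s["width"],4),"F",np.round(s["contact_force"],2))
    if yaw_y is not None: print("spin",round(-((yaw_y-y+180)%360-180),2))
if __name__=="__main__":
    a=[float(x) for x in sys.argv[1:]]; delta(a[:3],a[3] if len(a)>3 else None)
E
python3 d.py .552 .088 .15 6.8
```

```text
t 1.6 pos [ 0.2598 -0.5129  0.1876] tool shift mm [ 532.2 -404.1   37.6] z [-0.  0. -1.]
tool y yaw -63.14 w 0.0917 F [-0.47 -0.13  0.83]
spin -69.94
```

```bash
python3 -m creep '{"hand":[0.75,0.75,0.75,0.75,0.75,0.75,0.75,0.75],"travel":[[15,-11,0],[32,-24,2],[32,-24,2],[32,-24,2],[32,-24,2],[32,-24,2],[32,-24,2],[32,-24,2]],"spin":[0,0,0,0,0,0,0,0]}'; python3 -m creep '{"hand":[0.75,0.75,0.75,0.75,0.75,0.75,0.75,0.75],"travel":[[32,-24,2],[32,-24,2],[32,-24,2],[32,-24,2],[32,-24,2],[32,-24,2],[32,-24,2],[32,-24,2]],"spin":[0,0,0,0,0,0,0,0]}'
python3 -m creep '{"hand":[0.75,0.75,0.75,0.75,0.75,0.75,0.75,0.75],"travel":[[0,0,0],[0,0,0],[0,0,0],[0,0,0],[0,0,0],[0,0,0],[0,0,0],[0,0,0]],"spin":[-7,-7,-7,-7,-7,-7,-7,-7]}'; python3 d.py .552 .088 .12 6.8
```

```text
time_s: 2.27
ee_pos: [0.394, -0.243, 0.1729]
orientation: [[0.898, 0.439, 0.002], [0.439, -0.898, -0.006], [-0.001, 0.006, -1.0]]
contact_force: [1.0, -0.2, 0.3]
width: 0.0688
time_s: 2.93
ee_pos: [0.5436, 0.0549, 0.1572]
orientation: [[0.899, 0.439, 0.008], [0.439, -0.899, -0.009], [0.003, 0.012, -1.0]]
contact_force: [0.5, -0.1, 0.3]
width: 0.0691
time_s: 3.6
ee_pos: [0.5457, 0.066, 0.156]
orientation: [[0.113, 0.994, 0.008], [0.994, -0.113, -0.006], [-0.005, 0.009, -1.0]]
contact_force: [0.2, 0.3, -0.4]
width: 0.0685
t 3.6 pos [0.5457 0.066  0.156 ] tool shift mm [22.8  3.5 35.9] z [ 0.0079 -0.0064 -0.9999]
tool y yaw -6.47 w 0.0685 F [ 0.17  0.26 -0.39]
spin -13.27
```

```bash
python3 -m creep '{"hand":[0.75,0.75,0.75,0.75,0.75],"travel":[[6,1,8],[6,1,8],[6,1,8],[0,0,8],[0,0,0]],"spin":[-6.5,-6,-1,0,0]}'; python3 d.py .552 .088 .012 6.8
```

```text
time_s: 4.02
ee_pos: [0.5498, 0.0842, 0.1232]
orientation: [[-0.134, 0.991, 0.01], [0.991, 0.134, -0.007], [-0.008, 0.009, -1.0]]
contact_force: [-0.2, -0.6, -0.7]
width: 0.069
t 4.02 pos [0.5498 0.0842 0.1232] tool shift mm [  4.3   1.6 111.2] z [ 0.0102 -0.0068 -0.9999]
tool y yaw 7.68 w 0.069 F [-0.18 -0.58 -0.67]
spin 0.88
```

```bash
python3 - <<'E'
from fit import *
T=robot.snapshot("top");S=robot.snapshot("scene")
crop("top",T,(265,188),48,6,"c_top2.png"); crop("scene",S,(305,228),48,6,"c_sc2.png")
E
```

```text
(no output)
```

View pics/c_top2.png

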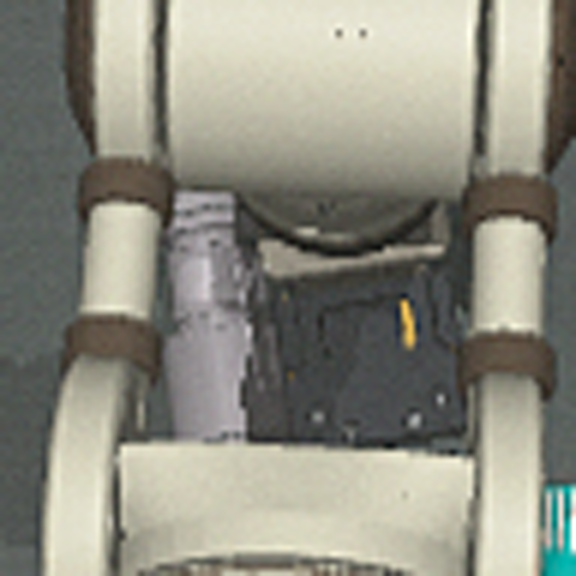

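View pics/c_sc2.png

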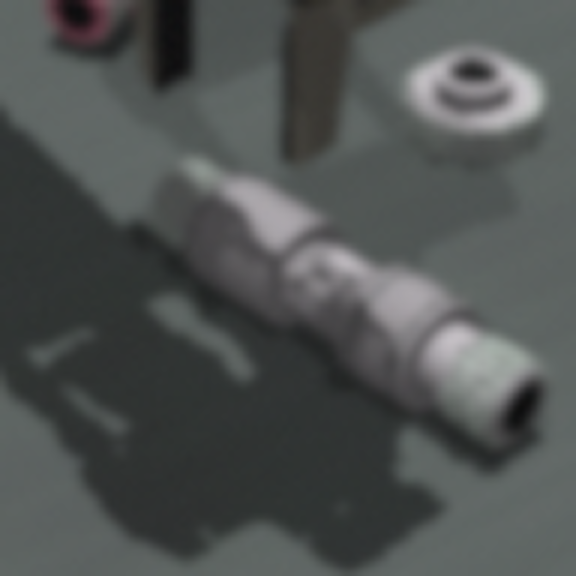

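The scene crop shows the seat visible at (320,270) with the fingers clear on the right of the shaft. The arm blocks the top view. I will descend next.

```bash
python3 -m creep '{"hand":[0.75,0.75,0.75,0.75,0.75,0.75,0.75,0.75],"travel":[[1,0,14],[1,0,18],[1,0,18],[0,0,18],[0,0,16],[0,0,12],[0,0,6],[0,0,0]],"spin":[0.9,0,0,0,0,0,0,0]}'; python3 d.py .5485 .1195 .012 6.8
```

```text
time_s: 4.78
ee_pos: [0.5579, 0.0841, 0.0249]
orientation: [[-0.106, 0.994, 0.025], [0.994, 0.106, -0.008], [-0.011, 0.024, -1.0]]
contact_force: [0.1, 0.8, -0.0]
width: 0.0691
t 4.78 pos [0.5579 0.0841 0.0249] tool shift mm [36.3 -5.9 12.3] z [ 0.0247 -0.0083 -0.9997]
tool y yaw 6.08 w 0.0691 F [ 0.09  0.78 -0.02]
spin -0.72
```

```bash
python3 -m creep '{"hand":[0.75,0.75,0.75,0.75],"travel":[[0,-3,5],[0,-2,4],[0,-1,2],[0,0,0]],"spin":[-0.7,0,0,0]}'; python3 d.py .5485 .1195 .012 6.8; python3 - <<'E'
from fit import *
S=robot.snapshot("scene")
crop("scene",S,(305,228),48,6,"c_sc3.png")
E
```

```text
time_s: 5.12
ee_pos: [0.5538, 0.0829, 0.0154]
orientation: [[-0.118, 0.993, 0.029], [0.993, 0.118, -0.009], [-0.012, 0.028, -1.0]]
contact_force: [0.0, -0.3, -0.3]
width: 0.0691
t 5.12 pos [0.5538 0.0829 0.0154] tool shift mm [37.  -1.   2.9] z [ 0.0289 -0.0087 -0.9995]
tool y yaw 6.8 w 0.0691 F [ 0.03 -0.27 -0.27]
spin -0.0
```

View pics/c_sc3.png

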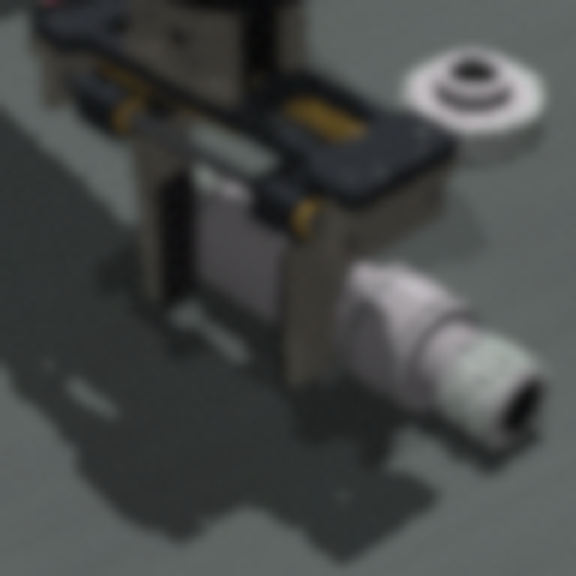

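```bash
python3 -m creep '{"hand":[0.75,0.75,0.75,0.75,0.75],"travel":[[6,0,0],[6,0,0],[6,0,0],[4,0,0],[0,0,0]],"spin":[0,0,0,0,0]}';python3 -m creep '{"hand":[0.75,0.75,0.75,0.75,0.75],"travel":[[4,0,0],[3,0,0],[3,0,0],[3,0,0],[3,0,0]],"spin":[0,0,0,0,0]}'; python3 d.py .5485 .1195 .012 6.8; python3 - <<'E'
from fit import *
S=robot.snapshot("scene")
crop("scene",S,(305,228),48,6,"c_sc4.png")
E
```

```text
time_s: 5.58
ee_pos: [0.5526, 0.1074, 0.0171]
orientation: [[-0.118, 0.993, 0.033], [0.993, 0.118, -0.008], [-0.012, 0.031, -0.999]]
contact_force: [0.2, 0.4, 0.2]
width: 0.069
time_s: 6.0
ee_pos: [0.5512, 0.124, 0.0181]
orientation: [[-0.119, 0.992, 0.033], [0.993, 0.12, -0.011], [-0.015, 0.032, -0.999]]
contact_force: [-1.2, -4.0, 8.5]
width: 0.0687
t 6.0 pos [0.5512 0.124  0.0181] tool shift mm [-4.  -3.4  6. ] z [ 0.0334 -0.0107 -0.9994]
tool y yaw 6.88 w 0.0687 F [-1.15 -3.96  8.51]
spin 0.08
```

View pics/c_sc4.png

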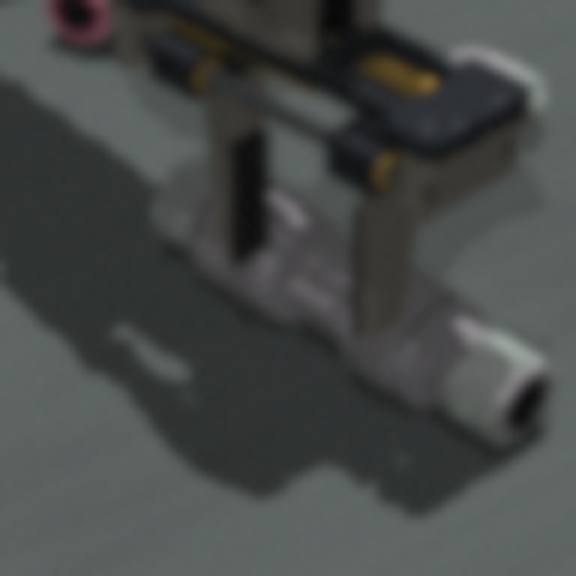

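```bash
python3 - <<'E'
from fit import *
s=robot.observe();R=np.array(s["orientation"]);p=s["ee_pos"]
o=np.array([257,180])
for y in(-.0345,-.0525,.0345,.0525):
  for x in(-.01,.01): print(x,y,((proj("scene",p+R@[x,y,0])-o)*6).round())
u=np.array([np.cos(.118),np.sin(.118),0])
for d in(.105,.06,.022,-.022,-.075,-.105): print(d,((proj("scene",np.array([.545,.1475,.026])+d*u)-o)*6).round(), ((proj("top",np.array([.545,.1475,.026])+d*u)-[202,140])*6).round())
E
```

```text
-0.01 -0.0345 [232. 312.]
0.01 -0.0345 [264. 294.]
-0.01 -0.0525 [204. 295.]
0.01 -0.0525 [236. 277.]
-0.01 0.0345 [345. 380.]
0.01 0.0345 [377. 361.]
-0.01 0.0525 [375. 399.]
0.01 0.0525 [407. 379.]
0.105 [517. 407.] [269.  51.]
0.06 [437. 358.] [282. 149.]
0.022 [372. 318.] [293. 233.]
-0.022 [300. 274.] [306. 330.]
-0.075 [218. 223.] [321. 448.]
-0.105 [173. 195.] [330. 516.]
```

```bash
python3 - <<'E'
from fit import *
for n in C:
  R=cv2.Rodrigues(np.array(C[n]["rvec"]))[0]; print(n,-R.T@np.array(C[n]["tvec"]))
s=robot.observe();R=np.array(s["orientation"]);print(s["ee_pos"],s["joint_pos"],s["contact_force"],s["time_s"])
o=np.array([257,180])
p=np.array([.5538,.0829,.0154])
for y in(-.0345,-.0525,.0345,.0525):
  for x in(-.01,.01): print(x,y,((proj("scene",p+R@[x,y,0])-o)*6).round())
S=robot.snapshot("scene")
crop("scene",S,(305,228),48,6,"c_sc5.png")
E
```

```text
scene [ 1.27046105 -0.47131878  0.76683512]
top [0.39612553 0.07611402 1.11146891]
[0.55129318 0.12440958 0.01830734] [  0.86227068  17.27092248 102.49730539  -0.73315102  58.30907316
  -5.63980284] [-0.69526858 -1.9219257   4.58382819] 6.05
-0.01 -0.0345 [160. 356.]
0.01 -0.0345 [193. 336.]
-0.01 -0.0525 [132. 338.]
0.01 -0.0525 [165. 319.]
-0.01 0.0345 [272. 427.]
0.01 0.0345 [305. 406.]
-0.01 0.0525 [302. 446.]
0.01 0.0525 [336. 425.]
```

View pics/c_sc5.png

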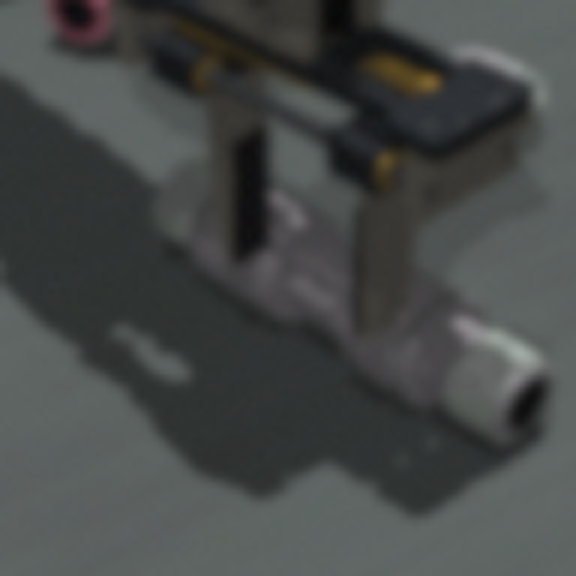

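```bash
python3 - <<'E'
from fit import *
im=cv2.cvtColor(cv2.imread("pics/scene0.png"),cv2.COLOR_BGR2RGB)
R=np.array([[.892,.4518,0],[.4518,-.892,0],[0,0,-1]]);p=np.array([.2596,-.5124,.1867])
for y in(-.055,0,.055):
  for z in(-.0187,0): print(y,z,proj("scene",p+R@[0,y,z]).round(1),proj("top",p+R@[0,y,z]).round(1))
crop("scene",im,(30,180),60,5,"c_st.png")
im=cv2.cvtColor(cv2.imread("pics/top0.png"),cv2.COLOR_BGR2RGB)
crop("top",im,(510,310),60,5,"c_st2.png")
E
```

```text
-0.055 -0.0187 [ 16.4 198.6] [527.1 312.2]
-0.055 0 [ 19.3 205.4] [522.1 310.7]
0 -0.0187 [ -5.9 211.4] [548.6 300.2]
0 0 [ -2.6 218.4] [543.1 299.1]
0.055 -0.0187 [-30.1 225.3] [570.  288.4]
0.055 0 [-26.4 232.4] [564.1 287.5]
```

View pics/c_st.png

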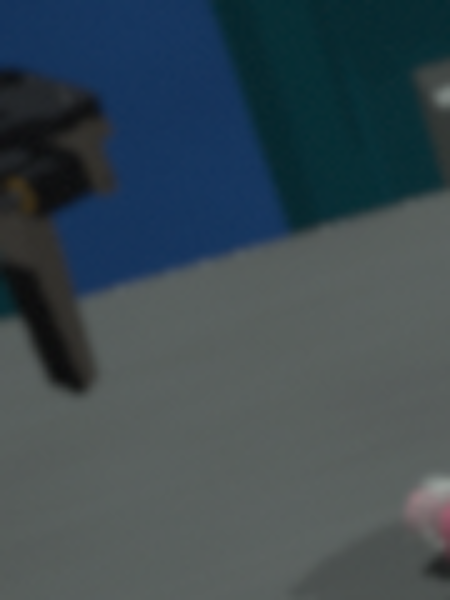

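View pics/c_st2.png

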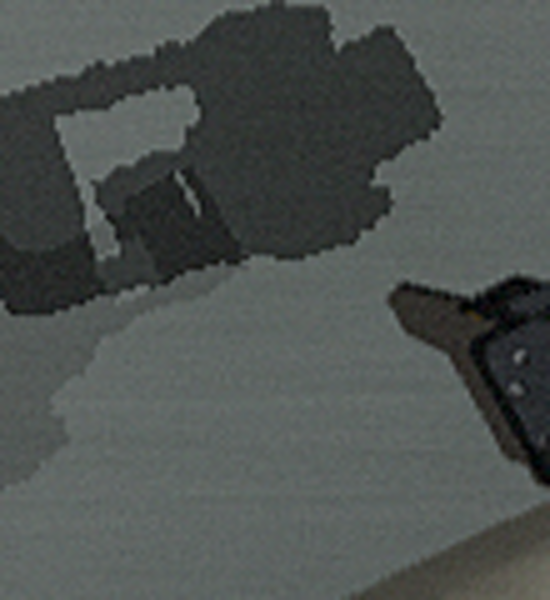

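The images show the physical fingertips about 20 mm behind the reported TCP while the jaws are open. They were pressing the shaft's upper flank, and the shaft has not moved. I'll back off, go lower and recheck.

```bash
python3 -m creep '{"hand":[0.75,0.75,0.75,0.75],"travel":[[-6,0,0],[-9,0,0],[-7,0,0],[0,0,0]],"spin":[0,0,0,0]}';python3 -m creep '{"hand":[0.75,0.75,0.75,0.75],"travel":[[0,-1,6],[0,-1,6],[0,-1,4],[0,0,0]],"spin":[0,0,0,0]}'; python3 d.py .5485 .1195 .0 6.8; python3 - <<'E'
from fit import *
S=robot.snapshot("scene")
crop("scene",S,(305,228),48,6,"c_sc6.png")
s=robot.observe();R=np.array(s["orientation"]);p=s["ee_pos"]
o=np.array([257,180])
for z in (-.02,0):
 for y in(-.0435,.0435): print(z,y,((proj("scene",p+R@[0,y,z])-o)*6).round())
E
```

```text
time_s: 6.43
ee_pos: [0.5545, 0.1011, 0.0188]
orientation: [[-0.12, 0.992, 0.035], [0.993, 0.12, -0.01], [-0.014, 0.033, -0.999]]
contact_force: [-0.1, 0.3, -0.4]
width: 0.0689
time_s: 6.77
ee_pos: [0.5514, 0.0995, 0.0003]
orientation: [[-0.117, 0.993, 0.034], [0.993, 0.118, -0.01], [-0.013, 0.032, -0.999]]
contact_force: [-0.7, 0.6, 0.4]
width: 0.0692
t 6.77 pos [5.514e-01 9.950e-02 3.000e-04] tool shift mm [20.2 -0.5  0.1] z [ 0.0337 -0.0096 -0.9994]
tool y yaw 6.77 w 0.0692 F [-0.67  0.59  0.37]
spin -0.03
-0.02 -0.0435 [189. 310.]
-0.02 0.0435 [331. 397.]
0 -0.0435 [190. 346.]
0 0.0435 [330. 434.]
```

View pics/c_sc6.png

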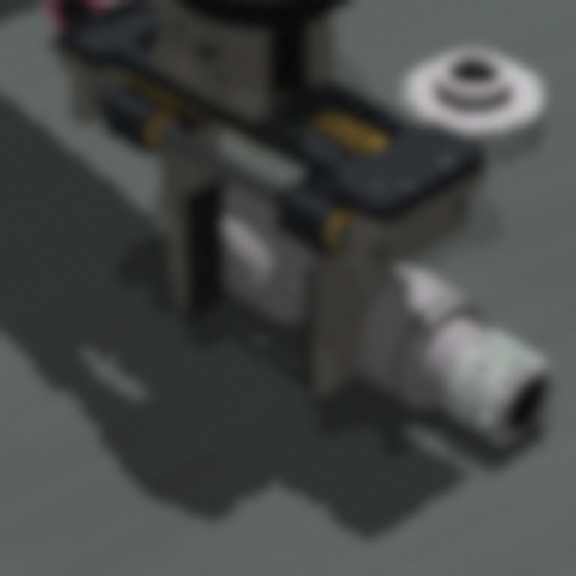

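```bash
python3 -m creep '{"hand":[0.75,0.75,0.75,0.75,0.75],"travel":[[4,0,3],[4,0,0],[3,0,0],[3,0,0],[0,0,0]],"spin":[0,0,0,0,0]}';python3 -m creep '{"hand":[0.75,0.75,0.75],"travel":[[3,0,0],[3,0,0],[0,0,0]],"spin":[0,0,0]}'; python3 d.py .5485 .1195 .0 6.8; python3 - <<'E'
from fit import *
S=robot.snapshot("scene")
crop("scene",S,(305,228),48,6,"c_sc7.png")
E
```

```text
time_s: 7.23
ee_pos: [0.5498, 0.1156, -0.0029]
orientation: [[-0.119, 0.992, 0.034], [0.993, 0.119, -0.01], [-0.013, 0.033, -0.999]]
contact_force: [0.3, -0.5, 0.1]
width: 0.0688
time_s: 7.48
ee_pos: [0.5497, 0.1222, -0.0023]
orientation: [[-0.119, 0.992, 0.035], [0.993, 0.12, -0.01], [-0.014, 0.034, -0.999]]
contact_force: [-0.1, 0.6, -0.1]
width: 0.069
t 7.48 pos [ 0.5497  0.1222 -0.0023] tool shift mm [-2.6 -1.5 -2.3] z [ 0.0354 -0.0099 -0.9993]
tool y yaw 6.87 w 0.069 F [-0.12  0.64 -0.1 ]
spin 0.07
```

View pics/c_sc7.png

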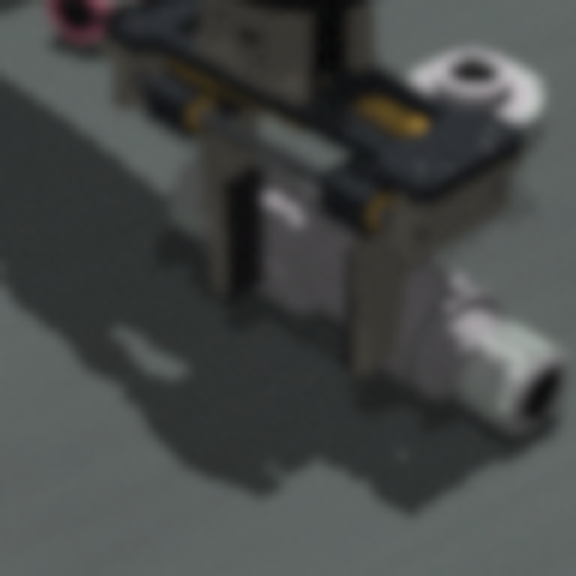

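```bash
python3 -m creep '{"hand":[0.75,0.75,0.75],"travel":[[2,0,0],[2,0,0],[0,0,0]],"spin":[0,0,0]}'; python3 d.py .5485 .1195 .0 6.8; python3 -m creep '{"hand":[0.75,0.75,0.75,0.75,0.75,0.75,0.75,0.75],"travel":[[-4,0,0],[-10,0,0],[-20,0,0],[-30,0,0],[-30,0,0],[-30,0,0],[-10,0,0],[0,0,0]],"spin":[0,0,0,0,0,0,0,0]}';python3 d.py .5485 .1195 .0 6.8; python3 - <<'E'
from fit import *
S=robot.snapshot("scene");T=robot.snapshot("top")
crop("scene",S,(315,223),40,8,"c_sc8.png");crop("top",T,(250,188),40,8,"c_t8.png")
E
```

```text
time_s: 7.78
ee_pos: [0.5491, 0.1266, -0.0024]
orientation: [[-0.119, 0.992, 0.035], [0.993, 0.119, -0.009], [-0.013, 0.034, -0.999]]
contact_force: [0.2, 0.5, -1.0]
width: 0.0686
t 7.78 pos [ 0.5491  0.1266 -0.0024] tool shift mm [-7.  -1.4 -2.4] z [ 0.0353 -0.0093 -0.9993]
tool y yaw 6.84 w 0.0686 F [ 0.21  0.53 -0.95]
spin 0.04
time_s: 8.45
ee_pos: [0.5657, -0.0153, -0.0005]
orientation: [[-0.121, 0.992, 0.036], [0.993, 0.121, -0.01], [-0.014, 0.035, -0.999]]
contact_force: [0.7, -1.0, 0.2]
width: 0.0688
t 8.45 pos [ 5.657e-01 -1.530e-02 -5.000e-04] tool shift mm [135.8  -0.7  -2.4] z [ 0.0361 -0.0102 -0.9993]
tool y yaw 6.98 w 0.0688 F [ 0.73 -0.98  0.2 ]
spin 0.18
```

View pics/c_sc8.png

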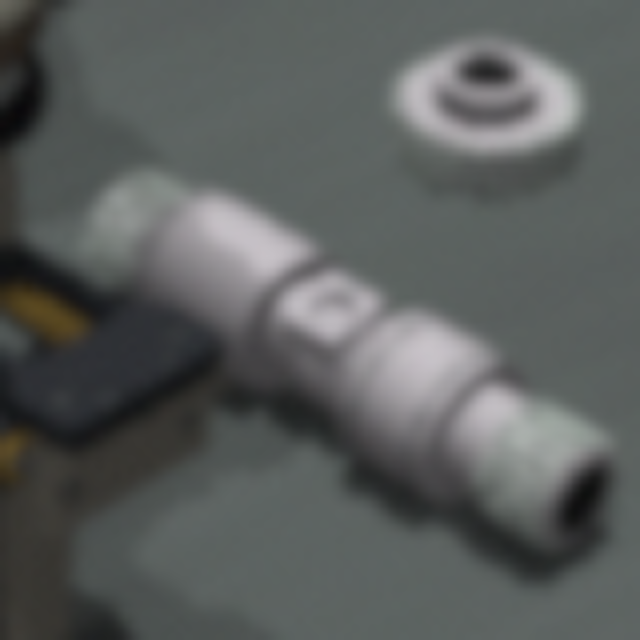

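View pics/c_t8.png

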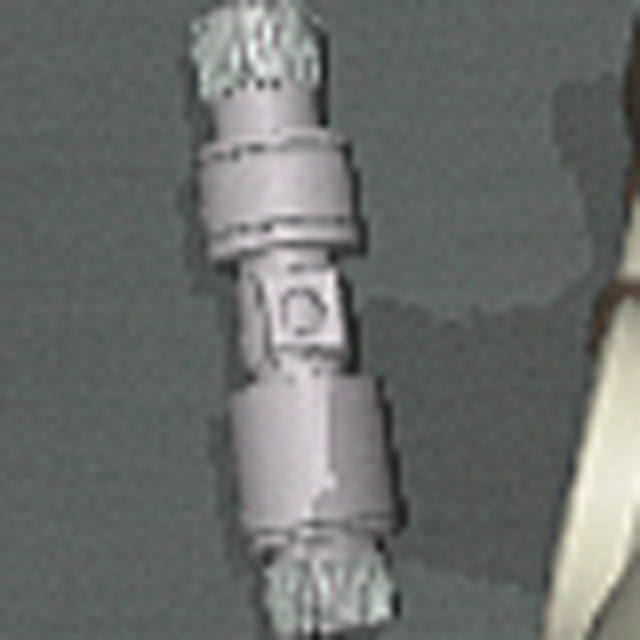

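```bash
python3 - <<'E'
from fit import *
T=robot.snapshot("top");S=robot.snapshot("scene")
crop("scene",S,(235,262),40,8,"c_sc9.png")
X=tri((316.06,220.4),(247.06,186.4)); print("seat",X,(proj("top",X)-[247.06,186.4]).round(2))
R={n:region(n,"shaft_mid",np.array(c)) for n,c in dict(top=(248,188),scene=(318,224)).items()}
R={n:r for n,r in R.items() if r is not None}
for sub in [R]+[{k:v} for k,v in R.items()]:
    p,f=fit(SH,[.545,.163,.12],.026,sub); print(list(sub),np.round(p,4),np.degrees(p[2]).round(2),round(f,3))
for p in([.545,.1625,.12],):
 u=np.array([np.cos(p[2]),np.sin(p[2]),0]);l=np.array([np.sin(p[2]),-np.cos(p[2]),0]);
 for L in(-.2,0,.2,.4):
    X=np.array([p[0],p[1],.026])+.022*(np.sin(L)*l+np.array([0,0,np.cos(L)])); print(L,proj("top",X).round(1),proj("scene",X).round(1))
for q in("bearing",):
  for n in("top","scene"): print([(d["uv"],onplane(n,d["uv"],0).round(4)) for d in robot.landmark_of(n,q)[:1]])
E
```

```text
seat [0.54340713 0.1585277  0.04950776] [0. 0.]
['top', 'scene'] [0.5422 0.164  0.1247] 7.15 0.228
['top'] [0.5415 0.1627 0.1228] 7.04 0.098
['scene'] [0.5413 0.1658 0.1051] 6.02 0.1
-0.2 [243.9 186.1] [318.7 220.1]
0 [245.6 185.9] [317.6 220.6]
0.2 [247.3 185.7] [316.4 221.4]
0.4 [248.9 185.6] [315.3 222.5]
[([325.5, 195.3], array([ 0.5224, -0.0515]))]
[([240.3, 262.0], array([ 0.5139, -0.0613]))]
```

View pics/c_sc9.png

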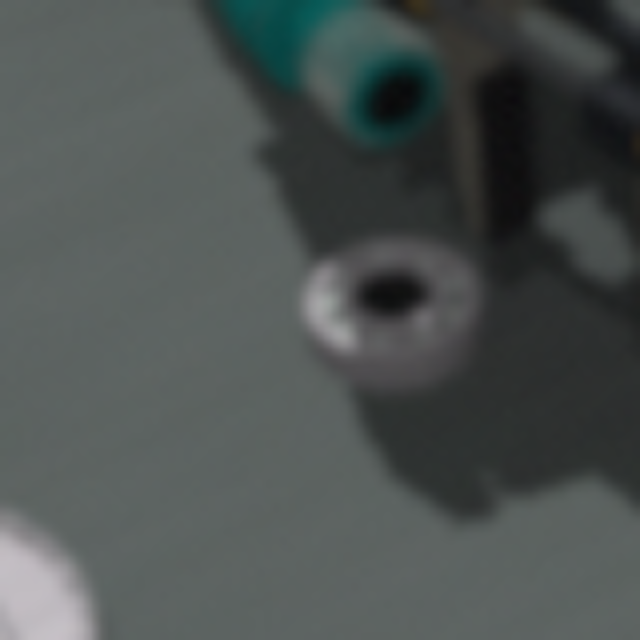

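Seat lean is about 0.2 rad now, so another 5 mm of push is needed. The bearing has not been disturbed.

```bash
python3 -m creep '{"hand":[0.75,0.75,0.75,0.75,0.75,0.75,0.75,0.75],"travel":[[12,0,0],[25,0,0],[30,0,0],[25,0,0],[15,0,0],[8,0,0],[4,0,0],[0,0,0]],"spin":[0,0,0,0,0,0,0,0]}';python3 d.py .5485 .1317 -.002 6.9
```

```text
time_s: 9.52
ee_pos: [0.5474, 0.119, -0.0025]
orientation: [[-0.13, 0.991, 0.035], [0.991, 0.13, -0.008], [-0.013, 0.034, -0.999]]
contact_force: [-0.1, 0.2, -0.7]
width: 0.0691
t 9.52 pos [ 0.5474  0.119  -0.0025] tool shift mm [12.4  2.8 -0.6] z [ 0.0354 -0.0082 -0.9993]
tool y yaw 7.49 w 0.0691 F [-0.13  0.25 -0.7 ]
spin 0.59
```

```bash
python3 -m creep '{"hand":[0.75,0.75,0.75,0.75,0.75,0.75],"travel":[[3,0,0],[3,0,0],[3,0,0],[2,0,0],[1,0,0],[0,0,0]],"spin":[0.5,0,0,0,0,0]}';python3 d.py .5485 .1317 -.002 6.9;
```

```text
time_s: 10.02
ee_pos: [0.5467, 0.1293, -0.0024]
orientation: [[-0.117, 0.992, 0.036], [0.993, 0.117, -0.009], [-0.013, 0.035, -0.999]]
contact_force: [-0.4, -0.6, -0.2]
width: 0.0686
t 10.02 pos [ 0.5467  0.1293 -0.0024] tool shift mm [ 2.2  2.  -0.4] z [ 0.0361 -0.0093 -0.9993]
tool y yaw 6.74 w 0.0686 F [-0.41 -0.57 -0.18]
spin -0.16
```

```bash
python3 -m creep '{"hand":[0.75,0.75,0.75],"travel":[[2,0,0],[0.7,0,0],[0,0,0]],"spin":[0,0,0]}';python3 d.py .5485 .1317 -.002 6.9; python3 -m creep '{"hand":[0.75,0.75,0.75,0.75,0.75,0.75,0.75],"travel":[[-4,0,0],[-10,0,0],[-20,0,0],[-30,0,0],[-30,0,0],[-10,0,0],[0,0,0]],"spin":[0,0,0,0,0,0,0]}'; python3 - <<'E'
from fit import *
S=robot.snapshot("scene");T=robot.snapshot("top")
crop("scene",S,(315,223),40,8,"c_sc10.png");crop("top",T,(250,188),40,8,"c_t10.png")
E
```

```text
time_s: 10.27
ee_pos: [0.5466, 0.1316, -0.0024]
orientation: [[-0.116, 0.993, 0.036], [0.993, 0.116, -0.009], [-0.013, 0.035, -0.999]]
contact_force: [0.6, -0.5, 0.4]
width: 0.0689
t 10.27 pos [ 0.5466  0.1316 -0.0024] tool shift mm [-0.2  1.9 -0.4] z [ 0.0362 -0.0093 -0.9993]
tool y yaw 6.68 w 0.0689 F [ 0.62 -0.45  0.4 ]
spin -0.22
time_s: 10.85
ee_pos: [0.5592, 0.022, -0.001]
orientation: [[-0.118, 0.992, 0.037], [0.993, 0.119, -0.009], [-0.014, 0.035, -0.999]]
contact_force: [0.2, 0.6, 0.9]
width: 0.069
```

View pics/c_sc10.png

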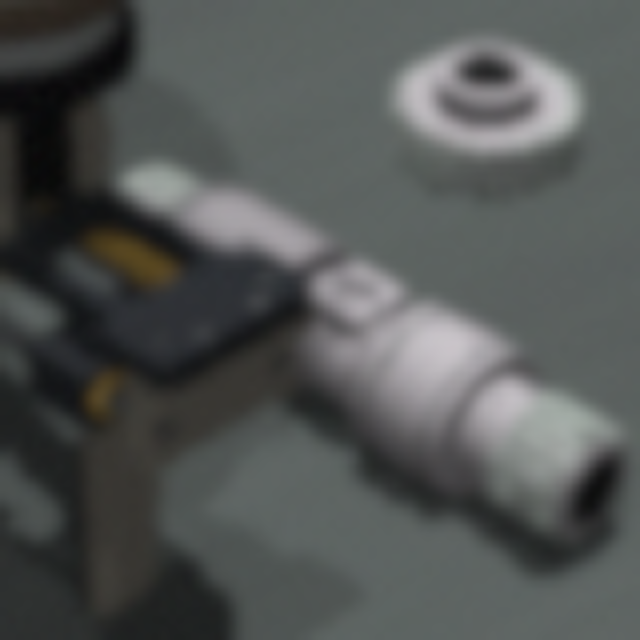

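View pics/c_t10.png

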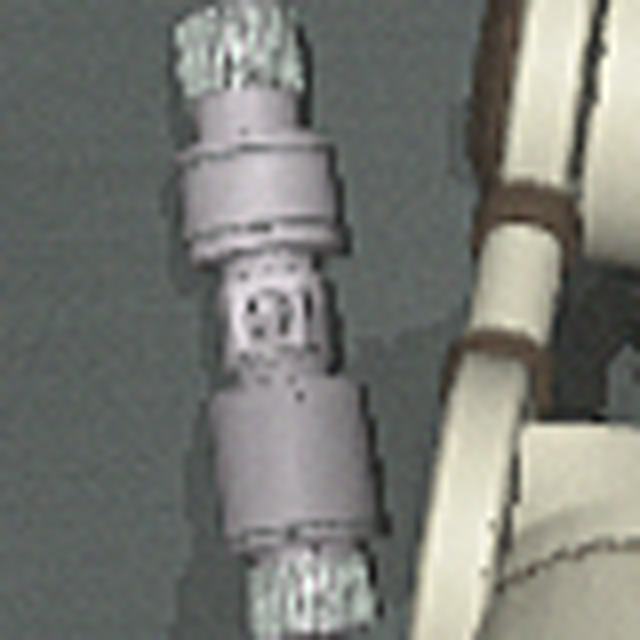

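```bash
python3 - <<'E'
from fit import *
X=tri((318.7,218.8),(243.3,186.9)); print("seat",X,(proj("top",X)-[243.3,186.9]).round(2))
print(onplane("top",(243.3,186.9),.048),onplane("scene",(318.7,218.8),.048))
T=robot.snapshot("top")
r=region("top","shaft_mid",np.array([246,188])); 
p,f=fit(SH,[.542,.168,.12],.026,{"top":r}); print(p,f)
for n in("top","scene"): print([(np.round(d["uv"],1),onplane(n,d["uv"],.048).round(4)) for d in robot.landmark_of(n,"seat") if abs(d["uv"][0]-(246 if n=="top" else 318))<20])
E
python3 d.py .4803 -.2358 .15 76.3
```

```text
seat [0.54227303 0.16840006 0.0496693 ] [-0.03 -0.02]
[0.54245522 0.16847847] [0.54060545 0.16995185]
[0.5420109  0.16888677 0.12796571] 0.08264986387685558
[(array([242.9, 185.1]), array([0.5472, 0.1695]))]
[(array([319.3, 219.4]), array([0.5436, 0.1695]))]
t 11.15 pos [ 0.5585  0.0257 -0.0013] tool shift mm [-251.8 -104.6 -151.7] z [ 0.036  -0.0087 -0.9993]
tool y yaw 7.09 w 0.0691 F [-0.12  0.78  0.15]
spin -69.21
```

```bash
python3 -m creep '{"hand":[1,1,1,1,1,1,1,1],"travel":[[0,0,-15],[0,0,-25],[0,0,-25],[-10,-4,-25],[-30,-10,-20],[-36,-15,-10],[-36,-15,0],[-36,-15,0]],"spin":[0,0,0,0,0,0,0,0]}';python3 d.py .4803 -.2358 .12 -103.7
```

```text
time_s: 11.82
ee_pos: [0.5133, -0.1178, 0.1225]
orientation: [[-0.148, 0.988, 0.033], [0.989, 0.148, -0.006], [-0.011, 0.031, -0.999]]
contact_force: [-0.5, -0.3, -0.1]
width: 0.0917
t 11.82 pos [ 0.5133 -0.1178  0.1225] tool shift mm [-111.8  -50.2    2.2] z [ 0.0325 -0.0062 -0.9995]
tool y yaw 8.52 w 0.0917 F [-0.52 -0.31 -0.1 ]
spin 112.22
```

```bash
python3 -m creep '{"hand":[1,1,1,1,1,1,1,1],"travel":[[-36,-16,0],[-36,-16,0],[-25,-11,0],[0,0,0],[0,0,0],[0,0,0],[0,0,0],[0,0,0]],"spin":[0,0,0,7,7,7,7,7]}';python3 -m creep '{"hand":[1,1,1,1,1,1,1,1],"travel":[[0,0,0],[0,0,0],[0,0,0],[0,0,0],[0,0,0],[0,0,0],[0,0,0],[0,0,0]],"spin":[7,7,7,7,7,7,7,7]}';python3 d.py .4803 -.2358 .12 -103.7
```

```text
time_s: 12.48
ee_pos: [0.4837, -0.2265, 0.124]
orientation: [[0.456, 0.889, 0.036], [0.89, -0.456, -0.01], [0.008, 0.036, -0.999]]
contact_force: [-0.4, 0.2, 0.1]
width: 0.0918
time_s: 13.15
ee_pos: [0.4858, -0.2177, 0.1228]
orientation: [[0.995, 0.097, 0.034], [0.097, -0.995, -0.006], [0.033, 0.01, -0.999]]
contact_force: [-0.2, -0.3, -0.8]
width: 0.0922
t 13.15 pos [ 0.4858 -0.2177  0.1228] tool shift mm [-7.3 17.4  2.7] z [ 0.034  -0.0064 -0.9994]
tool y yaw -84.42 w 0.0922 F [-0.15 -0.3  -0.77]
spin 19.28
```

```bash
python3 -m creep '{"hand":[1,1,1,1],"travel":[[-2,5,0],[-2,5,0],[-2,3,0],[0,0,0]],"spin":[6.5,6.5,6,0]}';python3 d.py .4803 -.2358 .12 -103.7; python3 - <<'E'
from fit import *
im=cv2.cvtColor(cv2.imread("pics/top0.png"),cv2.COLOR_BGR2RGB).copy()
k=8;x0,y0=360,140
big=cv2.resize(im[y0:y0+95,x0:x0+90],None,fx=k,fy=k,interpolation=cv2.INTER_CUBIC)
for (p,col) in(([.5697,-.2576,-.2437],(255,0,0)),):
  for q in place(DI,p,0)[1:3]:
    uv=np.array([proj("top",x) for x in q]); h=cv2.convexHull((((uv+.5)-[x0,y0])*k).astype(np.float32)).astype(np.int32); cv2.polylines(big,[h],True,col,1)
cv2.imwrite("pics/d_top.png",big[...,::-1])
S=robot.snapshot("scene"); crop("scene",S,(175,285),45,7,"d_sc.png")
E
```

```text
time_s: 13.48
ee_pos: [0.4809, -0.2263, 0.1221]
orientation: [[0.969, -0.245, 0.033], [-0.245, -0.969, -0.005], [0.033, -0.004, -0.999]]
contact_force: [1.0, 0.1, 0.6]
width: 0.0919
t 13.48 pos [ 0.4809 -0.2263  0.1221] tool shift mm [1.7 9.4 2.1] z [ 0.0333 -0.0047 -0.9994]
tool y yaw -104.2 w 0.0919 F [1.01 0.13 0.6 ]
spin -0.5
```

View pics/d_top.png

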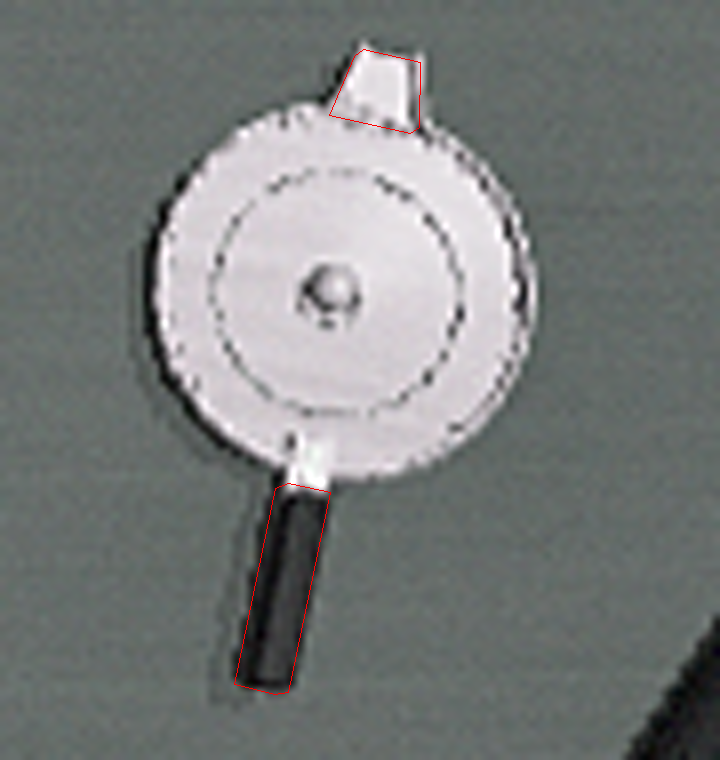

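View pics/d_sc.png

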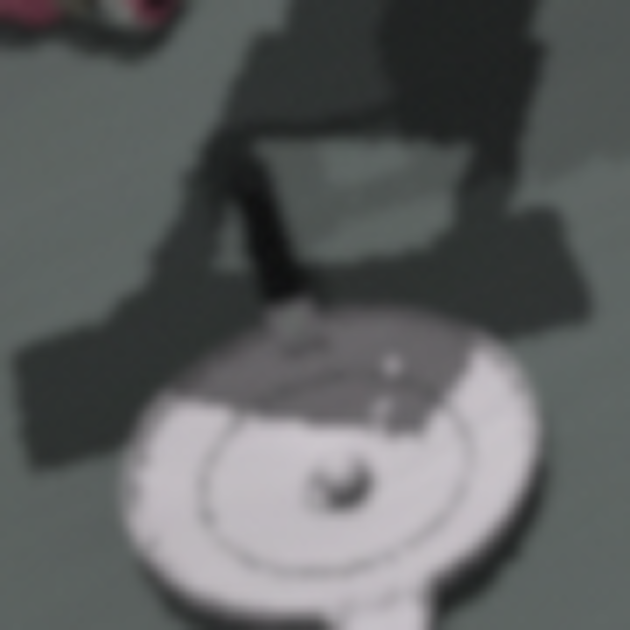

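```bash
python3 -m creep '{"hand":[0.15,0.15,0.15,0.15,0.15,0.15,0.15,0.15],"travel":[[0,3,0],[0,3,0],[0,2,0],[0,0,0],[0,0,0],[0,0,0],[0,0,0],[0,0,0]],"spin":[0,0,0,0,0,0,0,0]}'; python3 d.py .4805 -.2358 .02 -103.9; python3 - <<'E'
from fit import *
S=robot.snapshot("scene")
s=robot.observe();R=np.array(s["orientation"]);p=s["ee_pos"]
c=proj("scene",p);print(c)
k=7;x0,y0=int(c[0]-45),int(c[1]-55)
big=cv2.resize(S[y0:y0+85,x0:x0+90],None,fx=k,fy=k,interpolation=cv2.INTER_CUBIC)
for z,col in((0,(255,0,0)),(-.0187,(0,255,0))):
  for y in(-.008,.008):
    u=((proj("scene",p+R@[0,y,z])+.5-[x0,y0])*k).astype(int); cv2.circle(big,tuple(int(v) for v in u),3,col,-1)
cv2.imwrite("pics/g1.png",big[...,::-1])
E
```

```text
time_s: 14.2
ee_pos: [0.4797, -0.2326, 0.1219]
orientation: [[0.973, -0.229, 0.033], [-0.229, -0.974, -0.004], [0.033, -0.004, -0.999]]
contact_force: [-0.3, 0.4, -0.2]
width: 0.0405
t 14.2 pos [ 0.4797 -0.2326  0.1219] tool shift mm [ -1.9   3.3 101.8] z [ 0.0334 -0.0038 -0.9994]
tool y yaw -103.21 w 0.0405 F [-0.26  0.45 -0.17]
spin 0.69
[163.32119464 243.80796622]
```

View pics/g1.png

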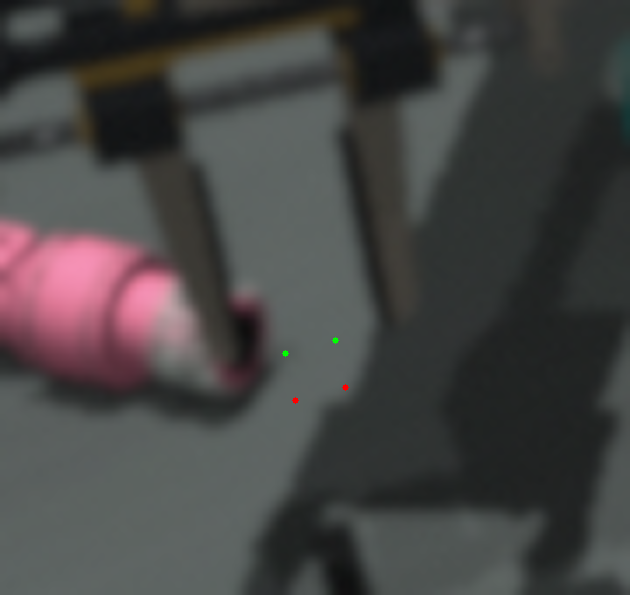

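```bash
python3 -m creep '{"hand":[0.6,0.6,0.6,0.6,0.6,0.6,0.6],"travel":[[-1,3,10],[-1,0,16],[-1,0,16],[-1,0,16],[0,0,12],[0,0,8],[0,0,0]],"spin":[0.6,0,0,0,0,0,0]}'; python3 d.py .4805 -.2358 -.009 -103.9
```

```text
time_s: 14.83
ee_pos: [0.4772, -0.2361, 0.038]
orientation: [[0.97, -0.242, 0.034], [-0.242, -0.97, -0.005], [0.035, -0.003, -0.999]]
contact_force: [0.1, 0.3, -0.4]
width: 0.0553
t 14.83 pos [ 0.4772 -0.2361  0.038 ] tool shift mm [ 1.5 -0.9 47. ] z [ 0.0343 -0.0051 -0.9994]
tool y yaw -104.0 w 0.0553 F [ 0.14  0.33 -0.37]
spin -0.1
```

```bash
python3 -m creep '{"hand":[0.6,0.6,0.6,0.6,0.6,0.6],"travel":[[0,0,10],[1,-1,12],[0,0,8],[0,0,4],[0,0,0],[0,0,0]],"spin":[0,0,0,0,0,0]}'; python3 d.py .4805 -.2358 -.009 -103.9; python3 - <<'E'
from fit import *
S=robot.snapshot("scene"); crop("scene",S,(172,275),42,8,"g2.png")
E
```

```text
time_s: 15.33
ee_pos: [0.4803, -0.236, 0.0009]
orientation: [[0.97, -0.242, 0.035], [-0.242, -0.97, -0.006], [0.035, -0.003, -0.999]]
contact_force: [0.7, 0.4, -1.0]
width: 0.0553
t 15.33 pos [ 0.4803 -0.236   0.0009] tool shift mm [-0.2 -0.2  9.9] z [ 0.0351 -0.0058 -0.9994]
tool y yaw -104.03 w 0.0553 F [ 0.74  0.42 -0.96]
spin -0.13
```

View pics/g2.png

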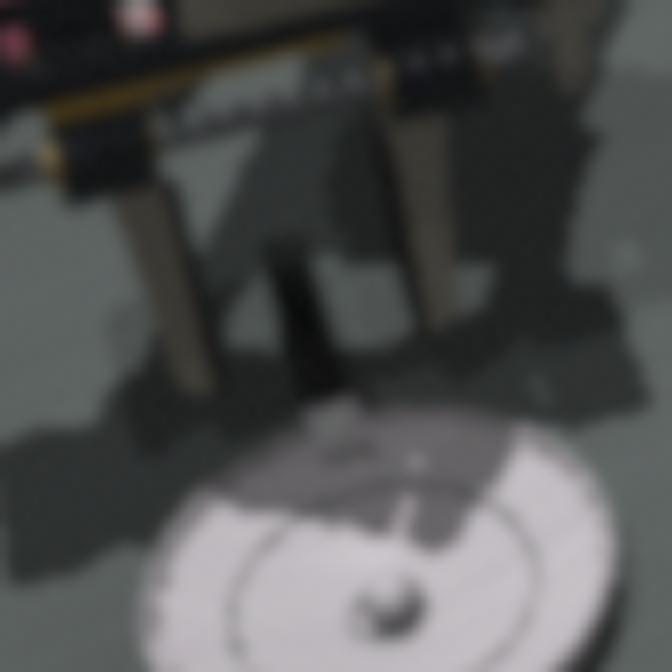

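```bash
python3 - <<'E'
from fit import *
o=np.array([130,233])
for z in(-.0,.01,.02,.024,.03): print(z,((proj("scene",[.4803,-.2358,z])+.5-o)*8).round())
s=robot.observe();R=np.array(s["orientation"]);p=s["ee_pos"]
for d in(.02,.026): print(d,[((proj("scene",p+R@[0,y,-d])+.5-o)*8).round() for y in(-.034,.034)])
E
```

```text
-0.0 [328. 411.]
0.01 [323. 387.]
0.02 [318. 362.]
0.024 [316. 352.]
0.03 [313. 337.]
0.02 [array([430., 327.]), array([200., 390.])]
0.026 [array([427., 312.]), array([196., 375.])]
```

```bash
python3 -m creep '{"hand":[0.6,0.6,0.6,0.6,0.6],"travel":[[0,0,5],[0,0,4],[0,0,3],[0,0,0],[0,0,0]],"spin":[0,0,0,0,0]}'; python3 d.py .4805 -.2358 -.012 -103.9
```

```text
time_s: 15.8
ee_pos: [0.482, -0.2371, -0.0106]
orientation: [[0.969, -0.242, 0.038], [-0.242, -0.97, -0.008], [0.039, -0.001, -0.999]]
contact_force: [-0.5, 0.1, -0.0]
width: 0.0553
t 15.8 pos [ 0.482  -0.2371 -0.0106] tool shift mm [-1.8 -0.9  1.3] z [ 0.0378 -0.008  -0.9993]
tool y yaw -104.02 w 0.0553 F [-0.5   0.15 -0.01]
spin -0.12
```

```bash
python3 -m creep '{"hand":[0.2,0.2,0.2,0.2,0.2,0.15,0.1,0],"travel":[[-1,0,0],[0,0,0],[0,0,0],[0,0,0],[0,0,0],[0,0,0],[0,0,0],[0,0,0]],"spin":[0,0,0,0,0,0,0,0]}';python3 -m creep '{"hand":[0,0,0,0],"travel":[[0,0,0],[0,0,0],[0,0,0],[0,0,0]],"spin":[0,0,0,0]}'; python3 - <<'E'
from fit import *
S=robot.snapshot("scene"); crop("scene",S,(177,285),42,8,"g3.png")
E
```

```text
time_s: 16.47
ee_pos: [0.4813, -0.2372, -0.01]
orientation: [[0.969, -0.242, 0.039], [-0.242, -0.97, -0.009], [0.04, -0.001, -0.999]]
contact_force: [-1.2, -1.7, -0.7]
width: 0.0139
time_s: 16.8
ee_pos: [0.4813, -0.2372, -0.01]
orientation: [[0.969, -0.242, 0.039], [-0.242, -0.97, -0.009], [0.04, -0.001, -0.999]]
contact_force: [0.3, -0.7, -0.3]
width: 0.0138
```

View pics/g3.png

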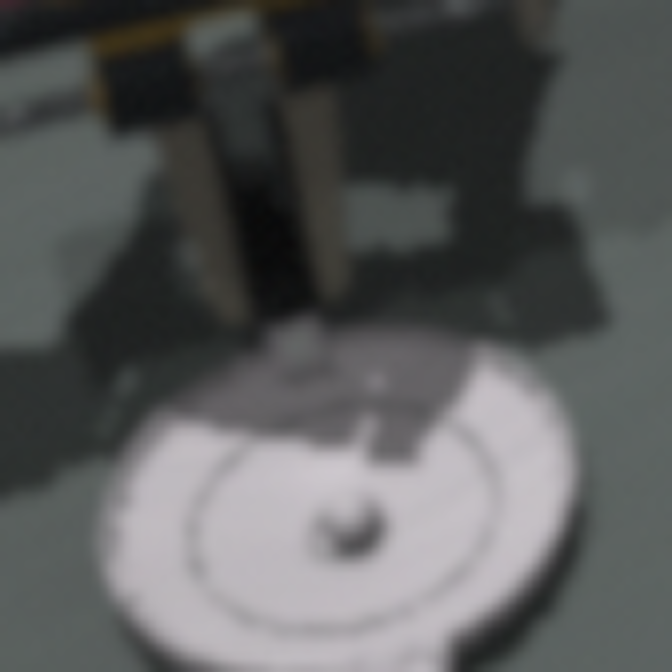

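```bash
python3 -m creep '{"hand":[0,0,0,0,0,0,0,0],"travel":[[0,0,-2],[0,0,-3],[0,0,-5],[0,0,-6],[0,0,-6],[0,0,-5],[0,0,-3],[0,0,-1]],"spin":[0,0,0,0,0,0,0,0]}';python3 d.py .4805 -.2358 .05 -103.9; python3 - <<'E'
from fit import *
S=robot.snapshot("scene"); crop("scene",S,(177,280),42,8,"g4.png")
E
```

```text
time_s: 17.52
ee_pos: [0.4785, -0.2358, 0.0231]
orientation: [[0.97, -0.242, 0.036], [-0.242, -0.97, -0.007], [0.036, -0.002, -0.999]]
contact_force: [0.4, -0.2, -1.9]
width: 0.0139
t 17.52 pos [ 0.4785 -0.2358  0.0231] tool shift mm [  2.9  -0.5 -26.8] z [ 0.0356 -0.0066 -0.9993]
tool y yaw -104.0 w 0.0139 F [ 0.41 -0.23 -1.88]
spin -0.1
```

View pics/g4.png

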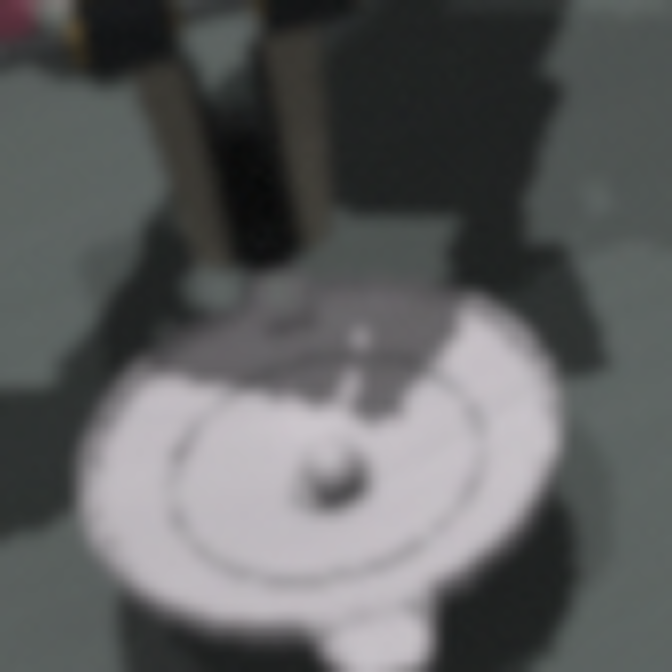

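```bash
python3 -m creep '{"hand":[0,0,0,0,0,0,0,0],"travel":[[0,0,-2],[0,0,-4],[0,0,-5],[0,0,-5],[0,0,-5],[0,0,-4],[0,0,-2],[0,0,-1]],"spin":[0,0,0,0,0,0,0,0]}';python3 d.py .566 -.0036 .053 7.1
```

```text
time_s: 18.23
ee_pos: [0.4772, -0.2354, 0.0538]
orientation: [[0.97, -0.242, 0.035], [-0.242, -0.97, -0.006], [0.036, -0.002, -0.999]]
contact_force: [0.6, 0.2, -2.1]
width: 0.0135
t 18.23 pos [ 0.4772 -0.2354  0.0538] tool shift mm [  30.  -246.4    2.5] z [ 0.0351 -0.0063 -0.9994]
tool y yaw -104.01 w 0.0135 F [ 0.57  0.19 -2.07]
spin -111.11
```

```bash
python3 -m creep '{"hand":[0,0,0,0,0,0,0,0],"travel":[[0,-2,0],[0,-4,0],[1,-6,0],[1,-8,0],[1,-10,0],[1,-10,0],[1,-10,0],[1,-10,0]],"spin":[0,0,0,0,0,0,0,0]}';python3 -m creep '{"hand":[0,0,0,0,0,0,0,0],"travel":[[1,-10,0],[1,-10,0],[1,-10,0],[1,-10,0],[1,-10,0],[1,-10,0],[1,-10,0],[1,-10,0]],"spin":[0,0,0,0,0,0,0,0]}';python3 d.py .566 -.0036 .053 7.1
```

```text
time_s: 18.9
ee_pos: [0.4987, -0.1734, 0.0536]
orientation: [[0.969, -0.244, 0.034], [-0.244, -0.97, -0.005], [0.034, -0.003, -0.999]]
contact_force: [0.3, -0.1, -1.6]
width: 0.0138
time_s: 19.57
ee_pos: [0.5288, -0.0879, 0.0541]
orientation: [[0.97, -0.242, 0.034], [-0.242, -0.97, -0.005], [0.034, -0.004, -0.999]]
contact_force: [0.1, 0.8, -1.0]
width: 0.0138
t 19.57 pos [ 0.5288 -0.0879  0.0541] tool shift mm [ 15.7 -90.8   1.9] z [ 0.0341 -0.0047 -0.9994]
tool y yaw -104.0 w 0.0138 F [ 0.14  0.78 -0.96]
spin -111.1
```

```bash
python3 -m creep '{"hand":[0,0,0,0,0,0,0,0],"travel":[[2,-10,0],[2,-10,0],[2,-10,0],[2,-10,0],[1,-10,0],[1,-9,0],[1,-7,0],[1,-5,0]],"spin":[0,0,0,0,0,0,0,0]}';python3 -m creep '{"hand":[0,0,0,0],"travel":[[0,-3,0],[0,-1,0],[0,0,0],[0,0,0]],"spin":[0,0,0,0]}';python3 d.py .566 -.0036 .053 7.1; python3 - <<'E'
from fit import *
S=robot.snapshot("scene"); cv2.imwrite("pics/s20.png",cv2.resize(S[160:360,130:400],None,fx=2.9,fy=2.9)[...,::-1])
E
```

```text
time_s: 20.23
ee_pos: [0.561, -0.0133, 0.0547]
orientation: [[0.97, -0.241, 0.034], [-0.241, -0.971, -0.004], [0.034, -0.004, -0.999]]
contact_force: [-0.1, -0.3, -1.8]
width: 0.0137
time_s: 20.57
ee_pos: [0.5623, -0.0082, 0.0545]
orientation: [[0.97, -0.24, 0.034], [-0.24, -0.971, -0.005], [0.034, -0.004, -0.999]]
contact_force: [-0.1, -0.0, -1.3]
width: 0.0137
t 20.57 pos [ 0.5623 -0.0082  0.0545] tool shift mm [ 2.5 -5.4  1.7] z [ 0.0338 -0.0045 -0.9994]
tool y yaw -103.89 w 0.0137 F [-0.08 -0.03 -1.28]
spin -110.99
```

View pics/s20.png

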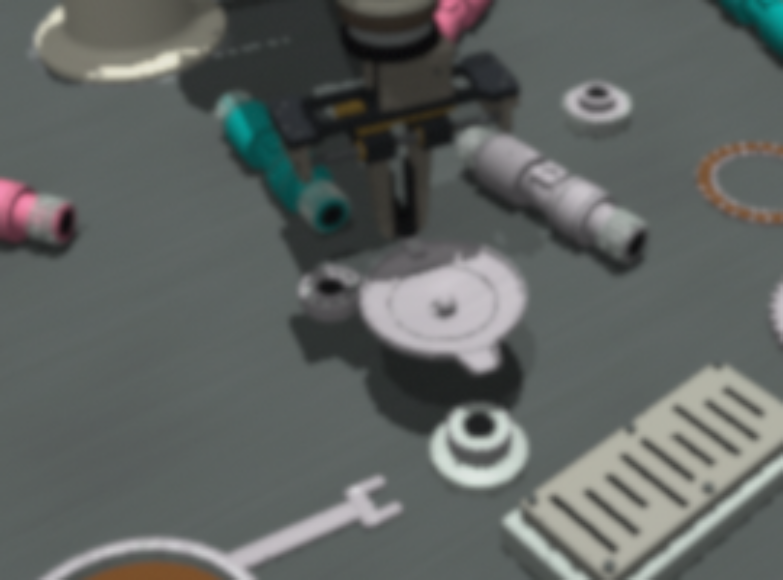

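```bash
python3 -m creep '{"hand":[0,0,0,0,0,0,0,0],"travel":[[0,0,-1],[0,0,-2],[0,0,-2],[0,0,-2],[0,0,-1],[0,0,0],[0,0,0],[0,0,0]],"spin":[-1,-2,-3,-4,-5,-6,-6,-6]}';python3 -m creep '{"hand":[0,0,0,0,0,0,0,0],"travel":[[0,0,0],[0,0,0],[0,0,0],[0,0,0],[0,0,0],[0,0,0],[0,0,0],[0,0,0]],"spin":[-6,-6,-6,-6,-5,-4,-3,-2]}';python3 d.py .566 -.0036 .061 7.1; python3 - <<'E'
from fit import *
S=robot.snapshot("scene"); cv2.imwrite("pics/s21.png",cv2.resize(S[160:360,130:400],None,fx=2.9,fy=2.9)[...,::-1])
E
```

```text
time_s: 21.28
ee_pos: [0.5615, -0.0115, 0.0636]
orientation: [[0.935, 0.352, 0.034], [0.352, -0.936, -0.006], [0.03, 0.017, -0.999]]
contact_force: [-0.3, -0.5, -2.7]
width: 0.0136
time_s: 21.95
ee_pos: [0.5616, -0.0154, 0.0648]
orientation: [[0.485, 0.874, 0.036], [0.874, -0.485, -0.009], [0.01, 0.036, -0.999]]
contact_force: [-0.8, 0.2, -2.3]
width: 0.0139
t 21.95 pos [ 0.5616 -0.0154  0.0648] tool shift mm [12.5 -2.   3.9] z [ 0.0358 -0.0088 -0.9993]
tool y yaw -29.03 w 0.0139 F [-0.85  0.19 -2.27]
spin -36.13
```

View pics/s21.png

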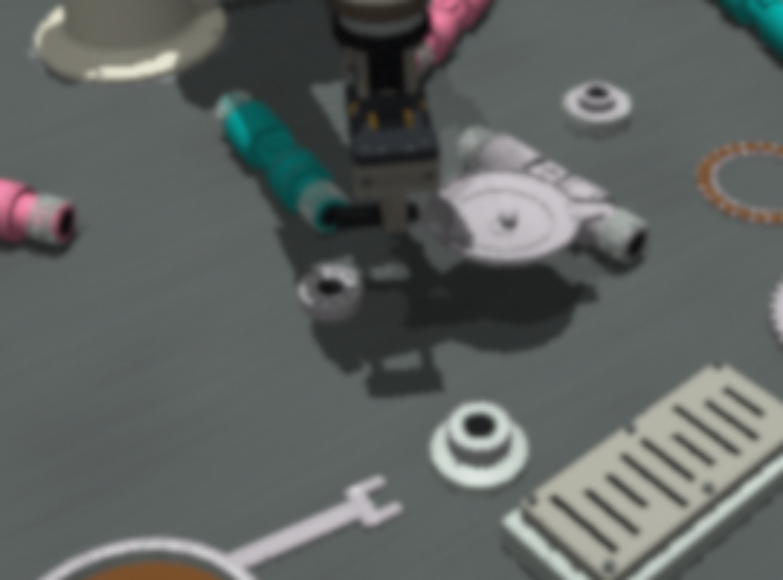

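```bash
python3 -m creep '{"hand":[0,0,0,0,0,0,0,0],"travel":[[0,0,0],[0,0,0],[0,0,0],[0,0,0],[0,0,0],[0,0,0],[0,0,0],[0,0,0]],"spin":[-3,-5,-6,-6,-6,-5,-3,-1]}';python3 -m creep '{"hand":[0,0],"travel":[[0,0,0],[0,0,0]],"spin":[0,0]}';python3 d.py .566 -.0036 .061 7.1; python3 - <<'E'
from fit import *
S=robot.snapshot("scene"); crop("scene",S,(300,235),50,7,"s22.png")
T=robot.snapshot("top"); crop("top",T,(265,190),50,7,"t22.png")
for n in("top","scene"):
  for q in("dish_middle","dish_lip","ball_center","seat"):
    print(n,q,[(np.round(d["uv"],1).tolist(),round(d["score"],2)) for d in robot.landmark_of(n,q) if np.hypot(*(np.array(d["uv"])-((255,190) if n=="top" else (305,230))))<40])
E
```

```text
time_s: 22.67
ee_pos: [0.5624, -0.0188, 0.0662]
orientation: [[-0.129, 0.991, 0.039], [0.991, 0.13, -0.012], [-0.017, 0.037, -0.999]]
contact_force: [-0.6, -0.3, -2.5]
width: 0.0136
time_s: 22.83
ee_pos: [0.5626, -0.0193, 0.0664]
orientation: [[-0.127, 0.991, 0.04], [0.992, 0.128, -0.012], [-0.017, 0.038, -0.999]]
contact_force: [0.2, 0.3, -2.5]
width: 0.0134
t 22.83 pos [ 0.5626 -0.0193  0.0664] tool shift mm [15.3  5.1  5.4] z [ 0.0398 -0.0123 -0.9991]
tool y yaw 7.33 w 0.0134 F [ 0.23  0.26 -2.48]
spin 0.23
top dish_middle [([280.7, 181.1], 0.91)]
top dish_lip [([247.8, 183.5], 0.73)]
top ball_center [([282.4, 182.2], 0.54)]
top seat [([242.2, 187.4], 0.54), ([278.4, 181.3], 0.49)]
scene dish_middle [([291.0, 226.7], 0.71)]
scene dish_lip [([315.4, 212.9], 0.78)]
scene ball_center [([292.8, 225.2], 0.56), ([266.1, 233.4], 0.3)]
scene seat [([319.9, 216.0], 0.46)]
```

View pics/s22.png

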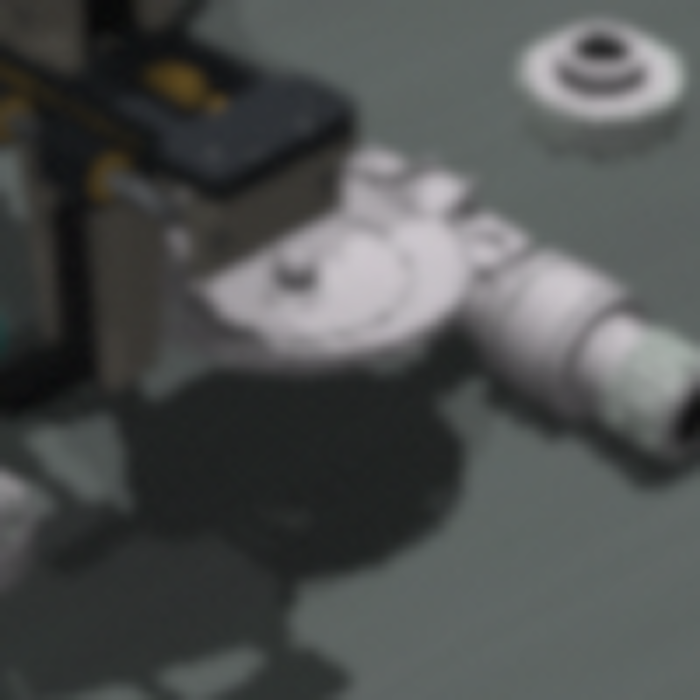

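View pics/t22.png

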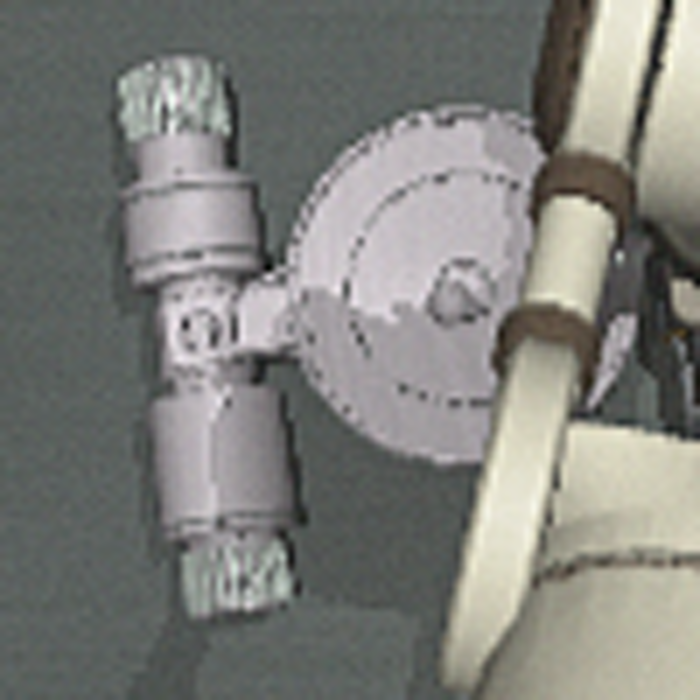

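```bash
python3 - <<'E'
from fit import *
for us,ut in(((315.4,212.9),(247.8,183.5)),((314.6,211.7),(248.9,185.3)),((315,212.3),(248.4,184.5))):
    X=tri(us,ut); print("lip",X.round(4),(proj("top",X)-ut).round(1))
X=tri((291,226.7),(280.7,181.1)); print("mid",X.round(4))
X=tri((292.8,225.2),(282.4,182.2)); print("ball",X.round(4))
X=tri((291.1,223.8),(279.6,181.9)); print("ball eye",X.round(4))
E
```

```text
lip [0.5464 0.1536 0.0778] [0.3 0.2]
lip [0.5425 0.1522 0.0798] [-0.3 -0.2]
lip [0.5442 0.1529 0.0787] [-0. -0.]
mid [0.5519 0.0701 0.0747]
ball [0.5515 0.0704 0.0785]
ball eye [0.5489 0.0729 0.0807]
```

```bash
python3 -m creep '{"hand":[0,0,0,0,0,0,0,0],"travel":[[1,0,0],[3,1,0],[4,1,0],[4,0,0],[3,0,0],[1,0,0],[0,0,0],[0,0,0]],"spin":[0,0,0,0,0,0,0,0]}';python3 d.py .566 -.0036 .061 7.1; python3 - <<'E'
from fit import *
S=robot.snapshot("scene"); crop("scene",S,(310,225),50,7,"s23.png")
T=robot.snapshot("top"); crop("top",T,(265,190),50,7,"t23.png")
U={}
for n in("top","scene"):
  for q in("dish_middle","dish_lip","ball_center"):
    r=[d["uv"] for d in robot.landmark_of(n,q) if np.hypot(*(np.array(d["uv"])-((255,190) if n=="top" else (310,225))))<40]
    if r: U[n,q]=r[0]
for q in("dish_middle","dish_lip","ball_center"):
  if ("top",q) in U and ("scene",q) in U: print(q,U["top",q],U["scene",q],tri(U["scene",q],U["top",q]).round(4))
E
```

```text
time_s: 24.0
ee_pos: [0.5623, -0.0005, 0.066]
orientation: [[-0.129, 0.991, 0.039], [0.992, 0.13, -0.012], [-0.017, 0.037, -0.999]]
contact_force: [-0.0, 0.2, -1.7]
width: 0.0135
t 24.0 pos [ 5.623e-01 -5.000e-04  6.600e-02] tool shift mm [-3.4  3.1  5.2] z [ 0.0393 -0.0118 -0.9992]
tool y yaw 7.45 w 0.0135 F [-0.01  0.19 -1.73]
spin 0.35
dish_middle [274.5, 179.0] [297.9, 226.1] [0.5582 0.0864 0.0729]
dish_lip [240.4, 186.0] [322.5, 207.9] [0.5425 0.1759 0.0814]
ball_center [272.4, 182.4] [299.5, 219.6] [0.5497 0.0945 0.0842]
```

View pics/s23.png

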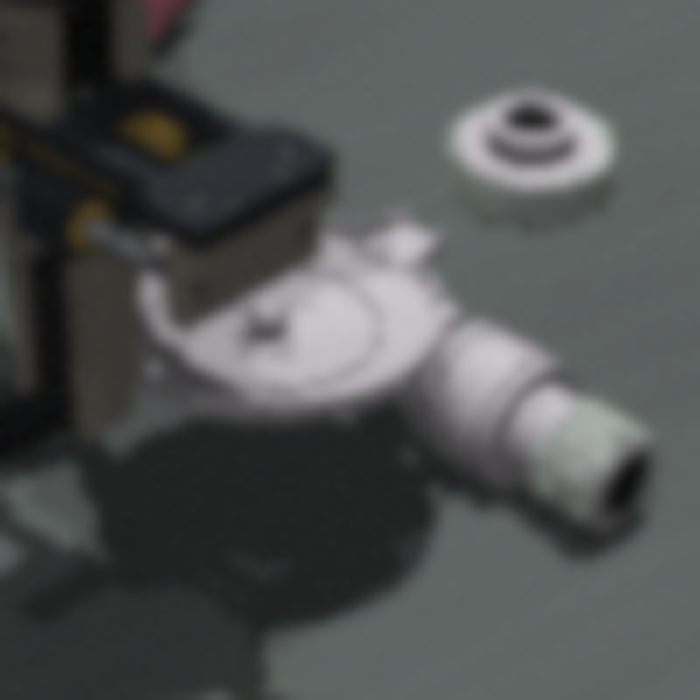

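View pics/t23.png

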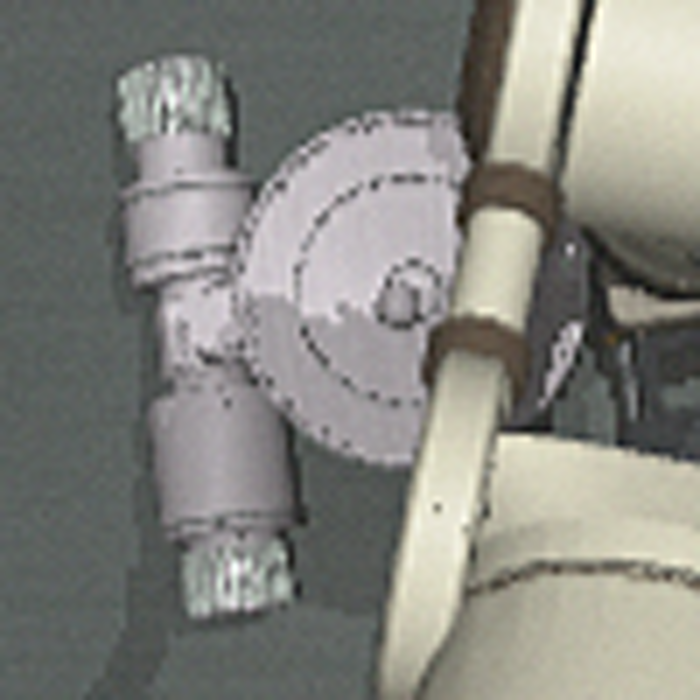

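```bash
cat > dfit.py <<'E'
from fit import *
def Rd(yaw,pitch,roll):
    # pitch>0: lip down ; roll>0: dish -y side.. about dish x
    c,s=np.cos(yaw),np.sin(yaw); Z=np.array([[c,-s,0],[s,c,0],[0,0,1]])
    c,s=np.cos(pitch),np.sin(pitch); Y=np.array([[c,0,s],[0,1,0],[-s,0,c]])
    c,s=np.cos(roll),np.sin(roll); X=np.array([[1,0,0],[0,c,-s],[0,s,c]])
    return Z@Y@X
def draw(n,im,k,o,mid,R,col):
    t=np.linspace(0,2*np.pi,60)
    curves=[np.c_[.0635*np.cos(t),.0635*np.sin(t),0*t+.018],np.c_[.008*np.cos(t),.008*np.sin(t),0*t],
     np.array([[.062,.014,.013],[.082,.010,.013],[.082,-.010,.013],[.062,-.014,.013]]),np.array([[.062,.014,.018],[.082,.010,.018],[.082,-.010,.018],[.062,-.014,.018]]),
     np.array([[-.138,-.007,.028],[-.07,-.007,.028],[-.07,.007,.028],[-.138,.007,.028],[-.138,-.007,.028]])]
    for c in curves:
        uv=np.array([proj(n,mid+R@q) for q in c]); cv2.polylines(im,[(((uv+.5)-o)*k).astype(np.int32)],False,col,1)
E
python3 - <<'E'
from dfit import *
S=robot.snapshot("scene");T=robot.snapshot("top")
s=robot.observe();R=np.array(s["orientation"])
Rg=np.array([[.969,-.242,.039],[-.242,-.97,-.009],[.04,-.001,-.999]])
pg=np.array([.4813,-.2372,-.01]); mid0=np.array([.5697,-.2576,.004]); D0=Rd(-.2437,0,0)
Rt=R@np.linalg.pinv(Rg); mid=s["ee_pos"]+Rt@(mid0-pg); D=Rt@D0
print("pred mid",mid.round(4),"lip",(mid+D@[.082,0,.013]).round(4),"z",D[:,2].round(3),"y vs",np.degrees(np.arctan2(D[1,1],D[0,1])).round(1))
for n,im,o,w,h in(("scene",S,(255,185),100,80),("top",T,(220,145),80,80)):
    k=7; o=np.array(o); big=cv2.resize(im[o[1]:o[1]+h,o[0]:o[0]+w],None,fx=k,fy=k,interpolation=cv2.INTER_CUBIC)
    raw=big.copy(); draw(n,big,k,o,mid,D,(255,0,0))
    cv2.imwrite(f"pics/o_{n}.png",big[...,::-1])
E
```

```text
pred mid [0.5486 0.0896 0.0748] lip [0.5375 0.1715 0.0831] z [-0.045  0.051  0.998] y vs -172.5
```

View pics/o_scene.png

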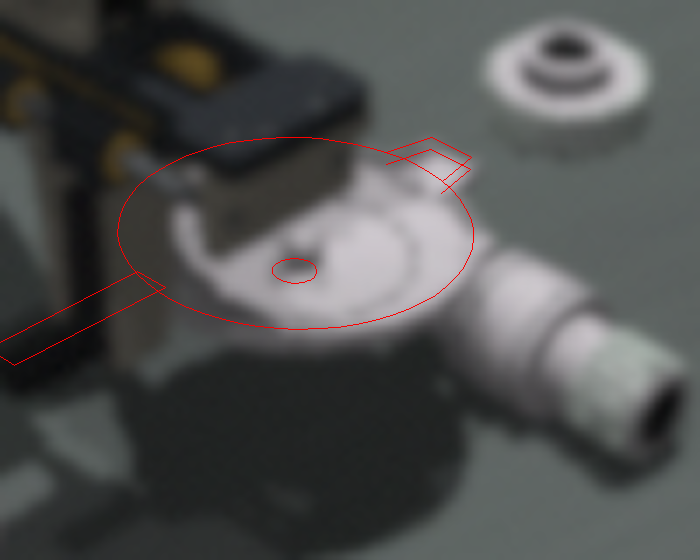

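View pics/o_top.png

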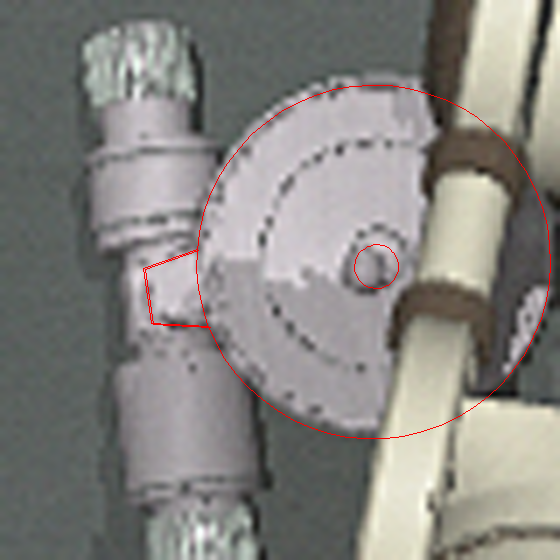

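```bash
python3 - <<'E'
from h import *
S=robot.snapshot("scene");T=robot.snapshot("top")
def cr(im,x,y,w,h,k,name):
    b=cv2.resize(im[y:y+h,x:x+w],None,fx=k,fy=k,interpolation=cv2.INTER_LANCZOS4)
    g=b.astype(float); g=np.clip((g-40)*1.35,0,255).astype(np.uint8)
    for i in range(0,w,10): cv2.line(g,(i*k,0),(i*k,6),(255,255,0),1); cv2.putText(g,str(x+i),(i*k,18),0,.35,(255,255,0),1)
    for j in range(0,h,10): cv2.line(g,(0,j*k),(6,j*k),(255,255,0),1); cv2.putText(g,str(y+j),(8,j*k+4),0,.35,(255,255,0),1)
    cv2.imwrite("pics/"+name,g[...,::-1])
cr(S,275,195,60,45,13,"z_s.png"); cr(T,235,150,55,65,9,"z_t.png")
E
```

```text
(no output)
```

View pics/z_s.png

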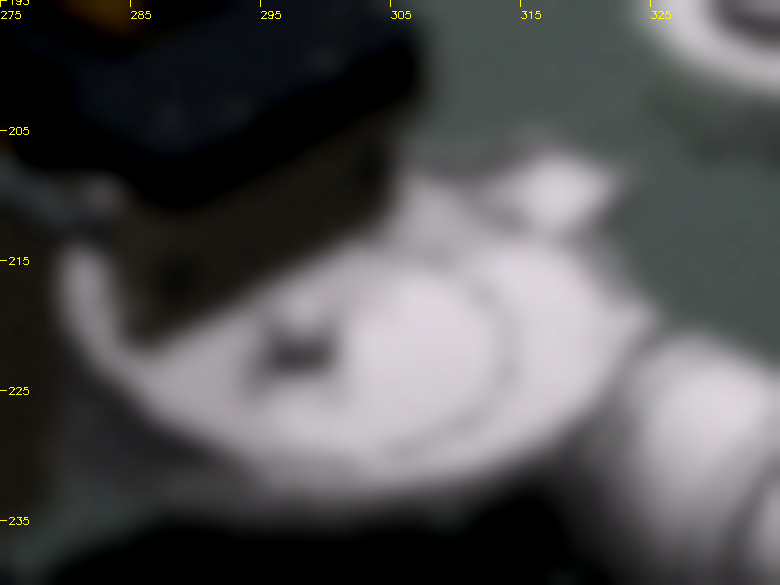

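View pics/z_t.png

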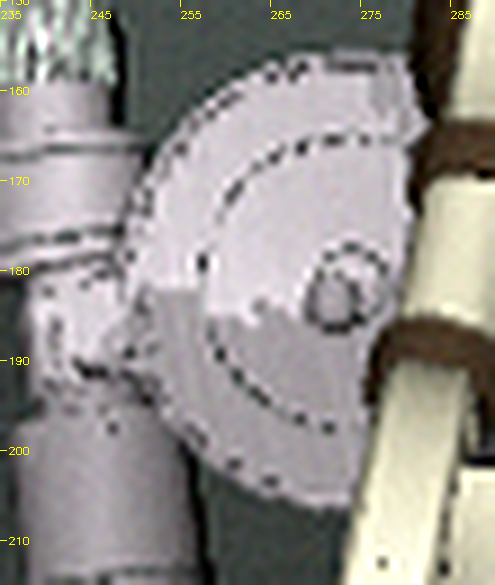

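```bash
python3 - <<'E'
from h import *
T=robot.snapshot("top"); S=robot.snapshot("scene")
for n in("top","scene"):
  for q in("ball_center","dish_middle","dish_lip","bearing","hub"):
    print(n,q,[(np.round(d["uv"],1).tolist(),round(d["score"],2)) for d in robot.landmark_of(n,q)[:1]])
s=robot.observe(); print(s["time_s"],s["ee_pos"],s["joint_velocities"].round(2),s["contact_force"].round(2),s["width"])
print(robot.sign_off())
E
```

```text
top ball_center [([273.7, 182.3], 0.49)]
top dish_middle [([275.1, 181.1], 0.57)]
top dish_lip [([236.0, 184.9], 0.7)]
top bearing [([328.8, 194.8], 0.58)]
top hub [([324.5, 115.5], 0.61)]
scene ball_center [([297.4, 221.2], 0.5)]
scene dish_middle [([297.9, 222.5], 0.8)]
scene dish_lip [([320.9, 209.4], 0.83)]
scene bearing [([242.8, 260.9], 0.57)]
scene hub [([290.1, 321.3], 0.63)]
25.2 [ 0.56237463 -0.00077115  0.06600812] [ 0.03 -0.06 -0.03  0.03 -0.08 -0.05] [-0.41 -0.37 -2.05] 0.013535077701647772
the job is handed in; nothing more can be done
None
```

I rolled the bare steel shaft to the left in two pushes until its seat faced up, then let go. I gripped the dish by its handle, lifted it about 6 cm and carried it over. I turned it about 111° so the lip crosses the shaft, then handed in at 25 s of the 64 s while still holding it. No verdict was reported.

**What the last checks showed:**
- **Seat:** within about 0.05 rad of upright, judged from the images.
- **Lip end:** 3 to 7 mm horizontally from the seat and about 78 to 83 mm above the bench. That is roughly 30 to 35 mm above the seat.
- **Square to the shaft:** within about 1°.
- **Arm and dish:** the arm was still. The grip width was 13.5 mm, and the measured load was only the dish's weight.
- **Other parts:** the bearing and hub showed no visible shift. I did not re-measure the gear, clutch plate, wrench or screwdriver.

**What failed or disagreed:**
- **First push:** it landed too high on the shaft's flank, because the real fingertips sit about 20 mm behind the reported TCP. The shaft did not move; I backed off and pushed again lower.
- **Dish tilt:** it is not perfectly level. The tool drifted about 2° from vertical, which I could not correct with the available moves. I estimate 0.07 rad of tilt from the arm's pose and up to 0.10 rad from the images, against the 0.12 rad limit.
- **Ball:** it sits about 6 to 7 mm off the dish's middle, at the edge of the flat, against the 15 mm limit. One image cue (a small ring near the ball) suggested 11 mm.

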